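# Mark a batch of test blanks and drop them in the basket

### The arm

A 7-joint arm with a two-finger parallel gripper is mounted at the origin on the work surface. World frame = base frame: x ahead of the robot, y to its left, z up, the work surface at z = 0. Lengths are in m, angles in rad, forces in N, time in s.
With the tool pointing down it reaches from about 0.425 to 0.875 m from the base axis. Payload 4.7 kg.
Tool frame: the origin (TCP) lies between the finger pads; the fingertips stand 19 mm ahead of it and the grasp point (between the pads) is the TCP (ctrl.tip_extent is the distance from the TCP to the fingertips, in m); z points along the fingers, y is the line along which they close (so a half turn about z gives the same grasp; the last joint's range is limited). The gripper opens to 87 mm and grips with 3 to 60 N. Pads are 19 mm wide; open, the fingers measure 117 mm over their backs; the gripper's body (75 mm by 190 mm) begins 51 mm behind the grasp point.
Start: joints at [-1.305, 0.321, -0.07, 1.45, 0.023, 1.371, -0.057], TCP at [0.162, 0.63, 0.242] pointing down, gripper open.
Joint ranges: [-2.86, 2.86], [-0.3, 2.09], [-1.38, 1.24], [0.06, 2.45], [-1.56, 4.7], [0.09, 2.05], [-2.69, 2.69]. Speed limits (rad/s): [2.57, 2.57, 3.14, 3.14, 3.14, 3.14, 3.14].

### API

Orientations are given as a rotation vector (axis times angle).
In Python, from bench import ctrl gives the robot as it stands.
- The arm moves only by the shell command python3 -m crank 'ROWS' [OPENING] [FORCE]. ROWS is JSON, a list of rows, each an object of numbers: "tx", "ty", "tz": the shift along the tool's x, y, z in mm; "turn": the turn about the tool's z in units of 5 degrees (1.0 is 5 degrees). In form: [{"tx": .., "ty": .., "tz": .., "turn": ..}, ...]. A call has 1 to 5 rows; each row is the pose to reach, as a shift and turn from the pose commanded when the call began, along the tool's axes at that moment; what a row does not reach only later rows make up. A row lasts 1/8 s, in which the tool goes at most 62.5 mm and 10.7 degrees, less where a joint would pass 70% of its speed; a pose out of reach is approached as far as the arm can. A call with a gripper value outside its range is refused whole. OPENING is the finger opening in mm, from 0 to 87, set as the call begins (- or left out, the last holds). The fingers move at their own pace and stop on an object; FORCE is the grip in N (left out, the last holds). Time passes only in rows, so rows that repeat a pose let the fingers close. It gives the time, the measured TCP pose, the force, the opening and the grip force at its end, in the units of the state.
- ctrl.get_state(): the state, without advancing time (a new reading comes with each control period).
- ctrl.get_image(name): name is "side" or "top" or "wrist"; returns (picture, depth): 400x640x3 uint8, red, green, blue; 400x640 float32, m along the optical axis (not along the pixel's ray), 0 where there is no reading.
- ctrl.camera_model(name): a dict with "intrinsics" (3x3 intrinsics, pixels), "origin" and "orientation" of the camera in the world. Camera axes: x right, y down, z forward; pixel columns grow to the right and rows downward; lengths in m; the calibration is good to about 2 mm. The wrist camera is an equidistant fisheye: a pixel r from the principal point sees the ray r / f radians off the axis. A picture is of the moment at which its call begins: read the wrist's pose just before it. camera_model takes no time and is no camera call; for the wrist camera it gives the pose at the moment of the call.
- ctrl.close_job(): hands the job in; it is judged then, once.
Trained networks look in the newest picture that a camera, given by its name, has taken for a name from the list of things; names that differ only in an ending like _2 or _b are one class to them, and where a whole thing is asked for, a point or a joint stands for the part that bears it (a point fixed in the world has none). Each returns a list of dicts, best first, with "confidence" (0 to 1); they miss things now and then, are a little off and sometimes report something else, mostly with a low value. They report only what shows in the picture. A call takes as long as a camera call. They do not tell look-alikes from the thing itself.
- ctrl.recognise(camera, query): "xyz" ([x, y, z] in m, in world coordinates, good to about 4 mm: the middle of the surface that is visible of it).
- ctrl.mark_of(camera, query): "xyz" ([x, y, z] in m, in world coordinates, good to about 4 mm: a listed point, or the origin of a listed thing).
The state is a dict: "time": time; "joint_positions": joint angles; "qd": joint speeds; "joint_torque": joint torques, N m; "position": TCP position; "tool_rot": TCP orientation; "ft_force": force on the tool from outside, world axes, zero at the start; "torque": the same for the moment, N m; "grip_width": opening from 0.0 (shut) to 1.0 (fully open); "grip_force": force on a finger pad.
Only numpy, scipy, OpenCV 4.12 (cv2) and the standard library are available. Lean on these libraries where they do the work, as an engineer would, in place of code of your own. Each camera call takes 0.05 s, during which the arm holds its last target. There are 200 camera calls.

### The job

Lay every test blank on the bench fully home, flat, in the die-plate nest of its own outline and size, and with all of them seated push the press lever right down to its stop and let it spring back up; then take the marked blanks out and drop them in the wire basket. A hexagonal blank, if there is one, fits no nest and goes into the plain grey reject box (at any time). Leave the other things on the bench where they are.

Things in the scene. Friction and masses are not known exactly. Their poses are not given: they have to be found in the camera images.
- blank_large_round: aluminium test blank, 18 mm thick, round, diameter 52 mm; origin at its very middle (9 mm above what it lies flat on), z through its thickness (either face may be up); may be absent
- blank_small_round: aluminium test blank, 18 mm thick, round, diameter 36 mm; origin at its very middle (9 mm above what it lies flat on), z through its thickness (either face may be up); may be absent
- blank_square: aluminium test blank, 18 mm thick, square, 40 x 40 mm, sides along its x and y; origin at its very middle (9 mm above what it lies flat on), z through its thickness (either face may be up); may be absent
- blank_oblong: aluminium test blank, 18 mm thick, rectangular, 56 mm along its x and 30 mm along its y; origin at its very middle (9 mm above what it lies flat on), z through its thickness (either face may be up); may be absent
- blank_hexagon: aluminium test blank, 18 mm thick, regular hexagon, 54 mm across flats, 62 mm across corners, a pair of flats facing along its +x and -x; fits no nest; origin at its very middle (9 mm above what it lies flat on), z through its thickness (either face may be up); may be absent
- press: fixed marking press: a steel die plate 190 x 190 mm, 30 mm thick, with four shallow dark-floored nests (depth 6 mm) in its top at x, y = +-45 mm; origin at the centre of the plate's underside on the bench, z up. Along its +x edge stands a white housing, x from 105 to 155 mm, y from -50 to 120 mm, 82 mm high (94 mm at a small cap); the lever comes out of the housing's -y end
- lever (a joint): the press lever: 0 = up, at rest; 0.6 rad = fully down against its stop, level. A spring lifts it back when let go; the knob needs about 2 N at the top and 5 N at the bottom
- lever_knob (a point): centre of the black ball knob (diameter 32 mm) on the end of the lever, 140 mm from the pivot; at rest it is 139 mm above the bench, fully down 60 mm; it swings in the press's y-z plane, on the -y side of the pivot
- lever_pivot (a point): pivot of the lever, 60 mm above the bench; its axis is the press's x
- basket: wire basket, fixed, 150 mm along its x, 130 mm along its y, 60 mm high outside, walls 3 mm, floor 4 mm; origin at the centre of its underside on the bench, z up
- reject_box: plain grey open plastic box, fixed, 120 x 120 mm and 50 mm high outside, walls 4 mm; origin at the centre of its underside on the bench, z up
- weight_a: bystander: steel calibration weight, diameter 26 mm, 41 mm high, standing among the blanks; origin at the centre of its underside
- weight_b: bystander: another such weight, nearer the robot; origin at the centre of its underside
- cork_ring: bystander: cork flask ring, diameter 110 mm, 28 mm high; origin at the centre of its underside
- amber_bottle: bystander: amber glass bottle, diameter 80 mm, 160 mm high; origin at the centre of its underside
- beaker: bystander: glass beaker, diameter 72 mm, 85 mm high; origin at the centre of its underside
- screwdriver: bystander: screwdriver about 180 mm long, lying; origin under its middle
- jar: bystander: white jar, diameter 60 mm, 60 mm high; origin at the centre of its underside
- nest_large_round (a point): centre of the floor of the nest for the large round blank: round, 56 mm wide, 6 mm deep, floor 24 mm above the bench; axes as the press's. A seated blank's middle is 9 mm above this point and its top stands 12 mm above the die plate
- nest_small_round (a point): centre of the floor of the nest for the small round blank: round, 40 mm wide, 6 mm deep, floor 24 mm above the bench; axes as the press's. A seated blank's middle is 9 mm above this point and its top stands 12 mm above the die plate
- nest_square (a point): centre of the floor of the nest for the square blank: square, 44 x 44 mm, 6 mm deep, floor 24 mm above the bench; axes as the press's. A seated blank's middle is 9 mm above this point and its top stands 12 mm above the die plate
- nest_oblong (a point): centre of the floor of the nest for the oblong blank: rectangular, 60 mm along the press's x and 34 mm along its y, 6 mm deep, floor 24 mm above the bench; axes as the press's. A seated blank's middle is 9 mm above this point and its top stands 12 mm above the die plate
Mind the look-alikes: they are no part of the job. Leave any green look-alike of the blank_hexagon alone.

How it is judged:
On the way, in this order (a step that is already met when the one before it is completed fails the run):
1. every round, square and oblong blank present lies flat and fully down in its own nest, not held (horizontal distance between blank_large_round and nest_large_round below 0.005 m and z of blank_large_round in the frame of nest_large_round below 0.0115 m and angle between the z axis of each of blank_large_round, blank_small_round, blank_square, blank_oblong and the z axis of press, either way round below 0.07 rad and horizontal distance between blank_small_round and nest_small_round below 0.005 m and z of blank_small_round in the frame of nest_small_round below 0.0115 m and horizontal distance between blank_square and nest_square below 0.005 m and z of blank_square in the frame of nest_square below 0.0115 m and horizontal distance between blank_oblong and nest_oblong below 0.005 m and z of blank_oblong in the frame of nest_oblong below 0.0115 m and contact force between each of blank_large_round, blank_small_round, blank_square, blank_oblong and the fingers below 0.2 N), for 0.3 s.
2. the lever is pushed fully down with all those blanks still in their nests (horizontal distance between blank_large_round and nest_large_round below 0.005 m and z of blank_large_round in the frame of nest_large_round below 0.0115 m and angle between the z axis of each of blank_large_round, blank_small_round, blank_square, blank_oblong and the z axis of press, either way round below 0.07 rad and horizontal distance between blank_small_round and nest_small_round below 0.005 m and z of blank_small_round in the frame of nest_small_round below 0.0115 m and horizontal distance between blank_square and nest_square below 0.005 m and z of blank_square in the frame of nest_square below 0.0115 m and horizontal distance between blank_oblong and nest_oblong below 0.005 m and z of blank_oblong in the frame of nest_oblong below 0.0115 m and value of joint lever above 0.52 rad), for 0.2 s.
At the end, for the whole second after the job is handed in: every round, square and oblong blank present lies at rest in the wire basket, its middle inside the walls and below the rim; the hexagonal blank, if present, lies likewise in the reject box; the lever is back up (below 0.08 rad) (x of blank_large_round in the frame of basket between -0.07 and 0.07 m and y of blank_large_round in the frame of basket between -0.06 and 0.06 m and z of blank_large_round in the frame of basket between 0 and 0.055 m and linear speed of each of blank_large_round, blank_small_round, blank_square, blank_oblong, blank_hexagon below 0.03 m/s and x of blank_small_round in the frame of basket between -0.07 and 0.07 m and y of blank_small_round in the frame of basket between -0.06 and 0.06 m and z of blank_small_round in the frame of basket between 0 and 0.055 m and x of blank_square in the frame of basket between -0.07 and 0.07 m and y of blank_square in the frame of basket between -0.06 and 0.06 m and z of blank_square in the frame of basket between 0 and 0.055 m and x of blank_oblong in the frame of basket between -0.07 and 0.07 m and y of blank_oblong in the frame of basket between -0.06 and 0.06 m and z of blank_oblong in the frame of basket between 0 and 0.055 m and x of blank_hexagon in the frame of reject_box between -0.055 and 0.055 m and y of blank_hexagon in the frame of reject_box between -0.055 and 0.055 m and z of blank_hexagon in the frame of reject_box between 0 and 0.045 m and value of joint lever below 0.08 rad); the robot touches nothing.
It fails at once if one of the other things on the bench (weights, cork ring, bottle, beaker, screwdriver, jar) is moved more than 30 mm (distance of any of weight_a, weight_b, cork_ring, amber_bottle, beaker, screwdriver, jar from where it was at the start of the episode above 0.03 m).
Of blank_large_round, blank_small_round, blank_square, blank_oblong, blank_hexagon only 4 to 5 are there at a start; the rules pass over those that are not, and their reading is None.
At some moment in a run one of blank_large_round, blank_small_round, blank_square, blank_oblong, blank_hexagon may be knocked a few centimetres aside while the robot is not near it.
Once in a run the grip may slacken for a moment while it holds something.
It also fails if it takes over 210 s, if anything falls off the work surface, if the arm or the gripper's body presses on something with over 40 N, if the wrist force passes 120 N, or if a joint passes its speed limit or range.

## Working session

There is one attempt and no reset: what is moved stays moved. The work goes in short steps, Python scripts to look and compute and a shell command to move; the robot and the scene stay as the last step left them, time stands still between calls to the robot, and variables do not carry over. Pictures are saved under pics/ and viewed, at most 14 in all, crops included, and the job is handed in when it is done.

```bash
ls; mkdir -p pics
cat > h.py <<'E'
import numpy as np,cv2
from bench import ctrl
from scipy.spatial.transform import Rotation as R
def save(img,n): cv2.imwrite('pics/'+n+'.png',img[...,::-1])
def cam(n):
    m=ctrl.camera_model(n); K=np.array(m['intrinsics']); o=np.array(m['origin']); q=np.array(m['orientation'])
    Rm=q if q.shape==(3,3) else R.from_rotvec(q).as_matrix()
    return K,o,Rm
def cloud(n,d):
    K,o,Rm=cam(n); v,u=np.mgrid[:d.shape[0],:d.shape[1]]
    P=np.stack([(u-K[0,2])/K[0,0]*d,(v-K[1,2])/K[1,1]*d,d],-1)
    return P@Rm.T+o
E
python3 - <<'E'
from h import *
for n in('top','side'):
    im,d=ctrl.get_image(n); save(im,n+'0'); np.save(n+'d.npy',d); np.save(n+'i.npy',im)
    print(ctrl.camera_model(n))
    for q in 'blank_large_round blank_small_round blank_square blank_oblong blank_hexagon press lever_knob lever_pivot basket reject_box nest_large_round nest_small_round nest_square nest_oblong weight_a cork_ring amber_bottle beaker screwdriver jar'.split():
        print(n,q,[(np.round(r['xyz'],3).tolist(),round(r['confidence'],2)) for r in ctrl.mark_of(n,q)[:3]])
print(ctrl.get_state())
E
```

```text
pics
{'intrinsics': array([[409.76777538,   0.        , 322.64222996],
       [  0.        , 409.76777538, 202.2846616 ],
       [  0.        ,   0.        ,   1.        ]]), 'origin': array([ 0.40043167, -0.07475658,  1.17041703]), 'orientation': array([-2.12156562,  2.15726591, -0.13420584])}
top blank_large_round []
top blank_small_round [([0.39, 0.184, 0.01], 0.7)]
top blank_square [([0.62, 0.265, 0.01], 0.51)]
top blank_oblong [([0.521, 0.369, 0.006], 0.73), ([0.538, -0.06, 0.026], 0.72), ([0.352, 0.254, -0.002], 0.31)]
top blank_hexagon [([0.396, 0.364, 0.006], 0.94)]
top press [([0.498, -0.003, -0.001], 0.91)]
top lever_knob [([0.613, -0.183, 0.136], 0.57), ([0.675, 0.387, 0.004], 0.29), ([0.426, -0.276, -0.002], 0.17)]
top lever_pivot []
top basket [([0.429, -0.274, -0.0], 0.56)]
top reject_box [([0.611, -0.357, -0.004], 0.86)]
top nest_large_round [([0.457, 0.04, 0.023], 0.72)]
top nest_small_round [([0.452, -0.049, 0.025], 0.57)]
top nest_square [([0.539, -0.061, 0.027], 0.89)]
top nest_oblong [([0.539, 0.03, 0.026], 0.86)]
top weight_a [([0.467, 0.282, -0.0], 0.55), ([0.35
[... 2098 characters left out ...]
{'time': 2.1, 'joint_positions': array([-1.30493105,  0.32097682, -0.07009325,  1.45048072,  0.02260712,
        1.37078523, -0.05689626]), 'qd': array([-0.00135527, -0.0002169 , -0.00039415,  0.00011938,  0.00082244,
       -0.0002336 , -0.00098022]), 'joint_torque': array([-1.34283000e-04, -4.91095448e+01, -4.03137747e-01, -3.12762058e+01,
       -6.36584521e-02,  3.37717810e-02,  2.66044083e-05]), 'position': array([0.16196151, 0.62953215, 0.24161124]), 'tool_rot': array([3.94392733e-01, 3.11666950e+00, 2.04610920e-04]), 'ft_force': array([-0.07223957, -0.68243086,  0.24194835]), 'torque': array([ 0.00131133, -0.04999407,  0.00470939]), 'grip_force': 0.0, 'grip_width': 1.0047088263693194}
```

View pics/top0.png

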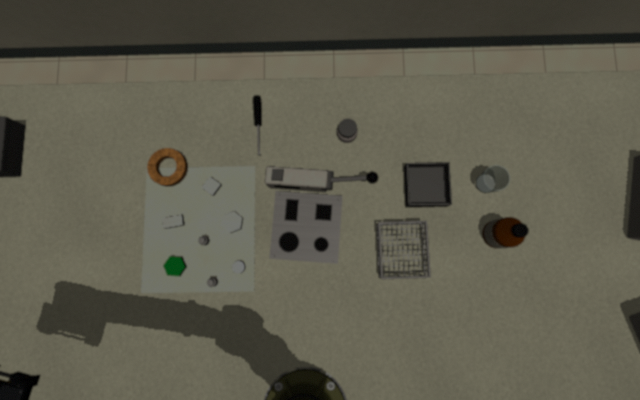

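View pics/side0.png

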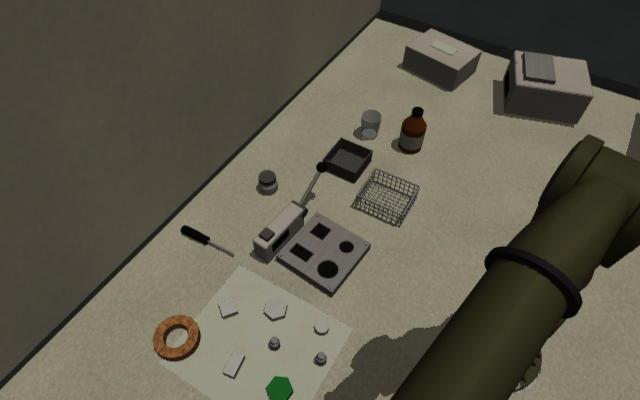

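Top view: blanks are the small round (238,267), square (211,186), oblong (174,221), and white hexagon (234,222). The large round seems to be absent. Possible mistakes: the green hexagon (175,266) is a look-alike, and the weights are at (204,240) and (212,281). Nests: oblong (292,209), square (323,212), large round (289,241), small round (321,244). The side view agrees.

```bash
cat >> h.py <<'E'
def plan(x,y,z,closedir=None):
    """closedir: world angle (deg) of finger closing line; prints shift in tool axes, turn in 5deg units"""
    s=ctrl.get_state(); T=R.from_rotvec(s['tool_rot']).as_matrix()
    d=T.T@(np.array([x,y,z])-s['position'])*1000
    yx=np.degrees(np.arctan2(T[1,1],T[0,1])); t=0
    if closedir is not None:
        t=-(((closedir-yx)+90)%180-90)   # tool z down: turn sign flips
    print('row tx %.1f ty %.1f tz %.1f turn %.2f'%(*d,t/5),'| closeang %.1f tilt %.2f'%(yx,np.degrees(np.arccos(-T[2,2]))),'j7 %.2f'%s['joint_positions'][6],'pos',np.round(s['position'],4),'t',round(s['time'],1))
E
python3 - <<'E'
from h import *
K,o,Rm=cam('wrist'); s=ctrl.get_state(); T=R.from_rotvec(s['tool_rot']).as_matrix()
print(K,T.T@(o-s['position']),'\n',T.T@Rm,'\n',T)
plan(0.48,0.27,0.30,90)
E
```

```text
[[309.70691629   0.         317.18030773]
 [  0.         309.70691629 194.10554495]
 [  0.           0.           1.        ]] [ 7.55349652e-02  9.19099857e-05 -1.43997437e-01] 
 [[ 2.58437062e-04 -9.62779904e-01 -2.70286496e-01]
 [ 9.99999823e-01  3.93770702e-04 -4.46479955e-04]
 [ 5.36292831e-04 -2.70286333e-01  9.62779835e-01]] 
 [[-9.68478490e-01  2.49097184e-01  8.42451350e-05]
 [ 2.49097193e-01  9.68478484e-01  1.20640373e-04]
 [-5.15384236e-05  1.37822832e-04 -9.99999989e-01]]
row tx -397.6 ty -269.0 tz -58.4 turn -2.88 | closeang 75.6 tilt 0.01 j7 -0.06 pos [0.162  0.6295 0.2416] t 2.1
```

```bash
python3 -m crank '[{"tx":-410,"ty":-265,"tz":-20,"turn":-2.88},{"tx":-410,"ty":-265,"tz":-20,"turn":-2.88},{"tx":-410,"ty":-265,"tz":-20,"turn":-2.88},{"tx":-410,"ty":-265,"tz":-20,"turn":-2.88},{"tx":-410,"ty":-265,"tz":-20,"turn":-2.88}]'
python3 - <<'E'
from h import *
plan(0.51,0.27,0.26,90)
E
```

```text
time: 2.72
position: [0.375, 0.3984, 0.2548]
tool_rot: [0.001, 3.141, 0.001]
ft_force: [1.2, 0.9, -0.7]
grip_width: 1.003
grip_force: 0.0
row tx -135.1 ty -128.3 tz -5.2 turn -0.01 | closeang 90.0 tilt 0.06 j7 0.71 pos [0.375  0.3984 0.2548] t 2.7
```

```bash
python3 -m crank '[{"tx":-135,"ty":-128,"tz":-5},{"tx":-135,"ty":-128,"tz":-5},{"tx":-135,"ty":-128,"tz":-5},{"tx":-135,"ty":-128,"tz":-5},{"tx":-135,"ty":-128,"tz":-5}]'
cat >> h.py <<'E'
def ray(K,o,Rm,uv):
    uv=np.atleast_2d(uv).astype(float); p=(uv-[K[0,2],K[1,2]])/K[0,0]; r=np.linalg.norm(p,axis=1)+1e-12
    c=np.c_[p*(np.sin(r)/r)[:,None],np.cos(r)]
    return c@Rm.T
def onplane(K,o,Rm,uv,z):
    d=ray(K,o,Rm,uv); return o+d*((z-o[2])/d[:,2])[:,None]
def wcloud(d,K,o,Rm):
    v,u=np.mgrid[:d.shape[0],:d.shape[1]]
    r=ray(K,np.zeros(3),np.eye(3),np.c_[u.ravel(),v.ravel()])
    return (r/r[:,2:]*d.reshape(-1,1))@Rm.T+o
def ortho(im,d,K,o,Rm,x0,x1,y0,y1,z,res=0.0005):
    """rectified view of plane z: row = x descending, col = y descending (as the top camera)"""
    xs=np.arange(x1,x0,-res); ys=np.arange(y1,y0,-res); X,Y=np.meshgrid(xs,ys,indexing='ij')
    P=(np.stack([X,Y,np.full_like(X,z)],-1)-o)@Rm; th=np.arctan2(np.hypot(P[...,0],P[...,1]),P[...,2])
    n=np.hypot(P[...,0],P[...,1])+1e-9
    u=K[0,2]+K[0,0]*th*P[...,0]/n; v=K[1,2]+K[0,0]*th*P[...,1]/n
    return cv2.remap(im,u.astype(np.float32),v.astype(np.float32),cv2.INTER_LINEAR)
E
python3 - <<'E'
from h import *
s=ctrl.get_state();K,o,Rm=cam('wrist'); im,d=ctrl.get_image('wrist'); save(im,'w1')
np.savez('w1.npz',im=im,d=d,K=K,o=o,Rm=Rm)
print(s['position'],o,(d>0).mean())
P=wcloud(d,K,o,Rm)[:, :].reshape(400,640,3)
print(np.round(np.percentile(P[...,2][d>0],[1,5,25,50,75,95,99]),4))
save(ortho(im,d,K,o,Rm,.33,.68,.13,.45,.018,.0006),'o1')
for q in 'blank_large_round blank_small_round blank_square blank_oblong blank_hexagon weight_a'.split():
    print(q,[(np.round(r['xyz'],3).tolist(),round(r['confidence'],2)) for r in ctrl.mark_of('wrist',q)[:3]])
E
```

```text
[0.37497121 0.39840861 0.25479813] [0.29938758 0.39878428 0.39878203] 0.979296875
[-0.203  -0.0005  0.0007  0.0017  0.3245  0.3501  0.359 ]
blank_large_round []
blank_small_round [([0.389, 0.182, 0.009], 0.82), ([0.619, 0.262, 0.014], 0.27)]
blank_square [([0.62, 0.263, 0.011], 0.86), ([0.517, 0.195, 0.005], 0.2)]
blank_oblong [([0.516, 0.371, 0.008], 0.54)]
blank_hexagon [([0.396, 0.365, 0.007], 0.79), ([0.518, 0.195, 0.006], 0.64)]
weight_a [([0.348, 0.252, 0.001], 0.9), ([0.444, -0.048, 0.025], 0.48), ([0.386, 0.18, 0.011], 0.46)]$[0]: bad value
```

View pics/o1.png

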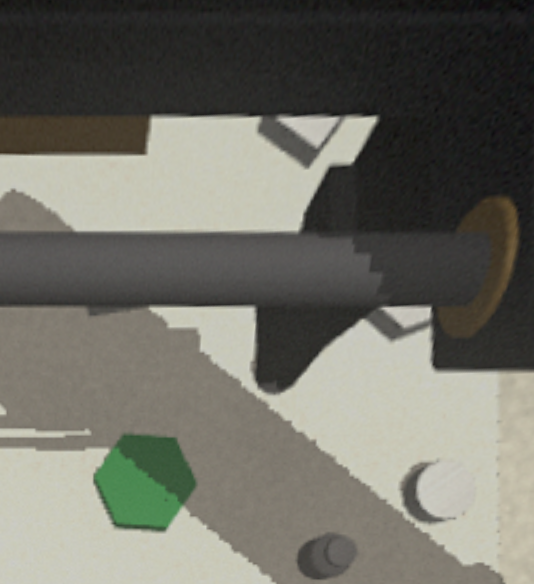

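The picture shows the move was refused because the rows need all four fields. Only the green hexagon (145,480), the small round (440,490) and a weight (335,550) are clear, so I'll repeat the move.

```bash
python3 -m crank '[{"tx":-135,"ty":-128,"tz":-5,"turn":0},{"tx":-135,"ty":-128,"tz":-5,"turn":0},{"tx":-135,"ty":-128,"tz":-5,"turn":0},{"tx":-135,"ty":-128,"tz":-5,"turn":0},{"tx":-135,"ty":-128,"tz":-5,"turn":0}]'
python3 - <<'E'
from h import *
s=ctrl.get_state();K,o,Rm=cam('wrist'); im,d=ctrl.get_image('wrist'); save(im,'w2')
np.savez('w2.npz',im=im,d=d,K=K,o=o,Rm=Rm)
print(s['position'],o)
a=ortho(im,d,K,o,Rm,.33,.68,.13,.45,.018,.0006)
save(np.hstack([a]),'o2')
for q in 'blank_large_round blank_small_round blank_square blank_oblong blank_hexagon weight_a'.split():
    print(q,[(np.round(r['xyz'],3).tolist(),round(r['confidence'],2)) for r in ctrl.mark_of('wrist',q)[:3]])
plan(.49,-.0,.26,90)
E
```

```text
time: 3.7
position: [0.5077, 0.2737, 0.259]
tool_rot: [0.003, -3.141, -0.001]
ft_force: [-0.5, 0.1, 0.2]
grip_width: 0.998
grip_force: 0.0
[0.50767239 0.27371283 0.25896511] [0.43233859 0.27399462 0.40307963]
blank_large_round [([0.61, -0.187, 0.142], 0.46), ([0.46, 0.284, 0.002], 0.37)]
blank_small_round [([0.39, 0.183, 0.012], 0.6)]
blank_square [([0.62, 0.262, 0.012], 0.84)]
blank_oblong [([0.518, 0.37, 0.008], 0.74)]
blank_hexagon [([0.396, 0.367, 0.008], 0.78), ([0.517, 0.194, 0.003], 0.69), ([0.535, -0.059, 0.024], 0.51)]
weight_a [([0.46, 0.282, -0.0], 0.68), ([0.348, 0.254, 0.001], 0.56)]
row tx 18.4 ty -272.9 tz -0.6 turn 0.02 | closeang 90.1 tilt 0.01 j7 1.06 pos [0.508  0.2729 0.2594] t 4.0
```

View pics/o2.png

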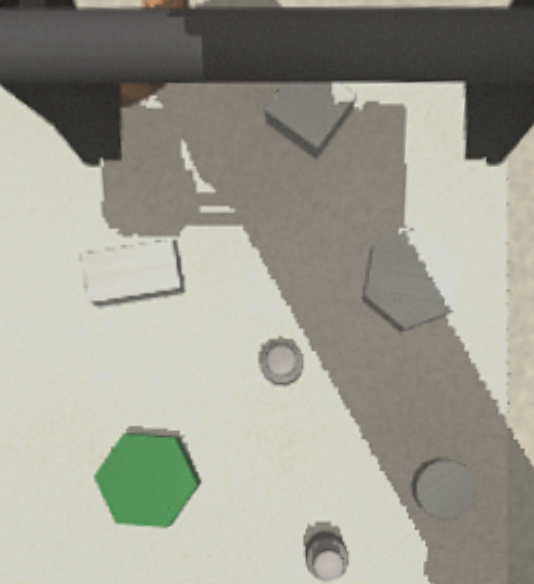

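This rectified view (0.6 mm/px, origin x=.68, y=.45) shows the oblong (132,272), square (310,118, partly hidden), white hexagon (405,282), small round (443,488), green hexagon (147,480) and weights (281,360) and (326,552). Next is the press.

```bash
python3 -m crank '[{"tx":20,"ty":-273,"tz":0,"turn":0},{"tx":20,"ty":-273,"tz":0,"turn":0},{"tx":20,"ty":-273,"tz":0,"turn":0},{"tx":20,"ty":-273,"tz":0,"turn":0},{"tx":20,"ty":-273,"tz":0,"turn":0}]'
python3 -m crank '[{"tx":0,"ty":0,"tz":0,"turn":0},{"tx":0,"ty":0,"tz":0,"turn":0}]'
cat > blanks.py <<'E'
from h import *
def fit(f,zlo=.012,zhi=.024):
    D=np.load(f); P=wcloud(D['d'],D['K'],D['o'],D['Rm']).reshape(400,640,3); d=D['d']
    m=((d>0)&(P[...,2]>zlo)&(P[...,2]<zhi)).astype(np.uint8)
    m=cv2.morphologyEx(m,cv2.MORPH_OPEN,np.ones((3,3)))
    n,L,st,_=cv2.connectedComponentsWithStats(m)
    for i in range(1,n):
        if st[i,4]<120: continue
        q=P[L==i]; r=cv2.minAreaRect((q[:,:2]*1000).astype(np.float32))
        print(np.round(q.mean(0),4),'rect c',np.round(r[0],1),'size',np.round(r[1],1),'ang',round(r[2],1),'n',st[i,4],'topz',np.round(np.median(q[:,2]),4))
E
python3 - <<'E'
from blanks import *
fit('w2.npz')
s=ctrl.get_state();K,o,Rm=cam('wrist'); im,d=ctrl.get_image('wrist')
np.savez('w3.npz',im=im,d=d,K=K,o=o,Rm=Rm)
print(s['position'],o)
save(ortho(im,d,K,o,Rm,.38,.61,-.12,.12,.030,.0004),'o3')
for q in 'press nest_large_round nest_small_round nest_square nest_oblong lever_knob basket'.split():
    print(q,[(np.round(r['xyz'],3).tolist(),round(r['confidence'],2)) for r in ctrl.mark_of('wrist',q)[:3]])
print('press top/nests'); fit('w3.npz',.027,.034); fit('w3.npz',.020,.027)
E
```

```text
time: 4.68
position: [0.488, -0.0053, 0.2599]
tool_rot: [0.009, 3.14, 0.0]
ft_force: [-0.2, 1.6, 1.1]
grip_width: 0.998
grip_force: 0.0
time: 4.92
position: [0.4886, 0.0008, 0.2594]
tool_rot: [-0.003, 3.141, 0.001]
ft_force: [0.6, 0.3, 0.9]
grip_width: 1.003
grip_force: 0.0
[0.3924 0.3621 0.0187] rect c [392.9 362.2] size [54.9 60.3] ang 54.0 n 1566 topz 0.0188
[0.387  0.1836 0.0187] rect c [387.  183.4] size [34.8 34.8] ang 87.3 n 625 topz 0.0188
[0.4739 0.088  0.018 ] rect c [474.7  87.7] size [ 2.5 85.5] ang 85.1 n 226 topz 0.0182
[0.5009 0.9205 0.0176] rect c [497.5 920.4] size [141.7   9.2] ang 2.2 n 242 topz 0.0176
[0.5128 0.2027 0.0187] rect c [513.3 202.7] size [54.8 60.7] ang 80.9 n 1493 topz 0.0187
[0.517  0.3706 0.0186] rect c [517.6 372.2] size [30.7 57.5] ang 8.3 n 972 topz 0.0188
[ 0.5994 -0.2923  0.0181] rect c [ 601.7 -292.7] size [109.   12.3] ang 4.1 n 221 topz 0.0182
[0.6132 0.2644 0.0184] rect c [617.9 264.2] size [41.4 41. ] ang 53.2 n 678 topz 0.0187
[0.48861715 0.00078204 0.25938851] [0.41310158 0.00101956 0.40339053]
press [([0.5, -0.006, 0.001], 0.94)]
nest_large_round [([0.427, -0.279, -0.001], 0.7), ([0.457, 0.038, 0.026], 0.63)]
nest_small_round []
nest_square [([0.535, -0.057, 0.024], 0.61)]
nest_oblong [([0.546, 0.03, 0.028], 0.65)]
lever_knob []
basket [([0.426, -0.276, 0.002], 0.89)]
press top/nests
[ 0.4886 -0.0104  0.0308] rect c [494.7  -9.3] size [191.2 191.3] ang 84.9 n 17282 topz 0.0308
[ 0.4461 -0.0505  0.0253] rect c [445.6 -50.7] size [37.8 37.4] ang 89.4 n 743 topz 0.0253
[0.4539 0.0397 0.0252] rect c [453.9  40. ] size [55.3 55.2] ang 51.1 n 1550 topz 0.0252
[ 0.5357 -0.0584  0.0252] rect c [536.3 -58.1] size [44.4 44.4] ang 85.1 n 1041 topz 0.0253
[0.5439 0.0316 0.0252] rect c [544.6  31.4] size [35.1 60.1] ang 84.7 n 1123 topz 0.0252
```

View pics/o3.png

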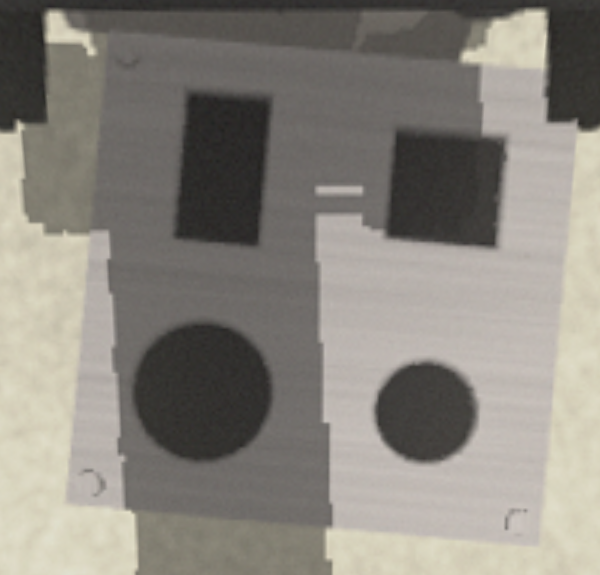

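Rectified press view (0.4 mm/px): oblong nest (223,168), square nest (446,188), large round (203,391) and small round (426,411). The depth fit gives the press at (494.7,-9.3) mm with yaw -5.1°, and nest floors are about 6 mm below the plate. First I'll pick up the oblong.

Run:
```python
from h import *
plan(.5174,.3715,.14,8.3)
```

```text
row tx -29.0 ty 372.0 tz 119.3 turn 16.34 | closeang 90.0 tilt 0.00 j7 1.50 pos [ 0.4886 -0.0005  0.2593] t 5.3
```

```bash
python3 -m crank '[{"tx":-29,"ty":372,"tz":100,"turn":16.34},{"tx":-29,"ty":372,"tz":100,"turn":16.34},{"tx":-29,"ty":372,"tz":100,"turn":16.34},{"tx":-29,"ty":372,"tz":100,"turn":16.34},{"tx":-29,"ty":372,"tz":100,"turn":16.34}]' 55 20 >/dev/null
python3 - <<'E'
from h import *
plan(.5174,.3715,.14,8.3)
E
```

```text
row tx 58.4 ty 51.7 tz 40.3 turn 5.81 | closeang 37.4 tilt 0.03 j7 0.13 pos [0.5117 0.2937 0.1803] t 6.0
```

```bash
python3 -m crank '[{"tx":58.4,"ty":51.7,"tz":0,"turn":5.81},{"tx":58.4,"ty":51.7,"tz":0,"turn":5.81},{"tx":58.4,"ty":51.7,"tz":0,"turn":5.81},{"tx":58.4,"ty":51.7,"tz":0,"turn":5.81},{"tx":58.4,"ty":51.7,"tz":0,"turn":5.81}]' >/dev/null
cat >> blanks.py <<'E'
def shot(f):
    K,o,Rm=cam('wrist'); im,d=ctrl.get_image('wrist'); np.savez(f,im=im,d=d,K=K,o=o,Rm=Rm); return im
E
python3 - <<'E'
from blanks import *
shot('w4.npz'); fit('w4.npz')
plan(.5174,.3715,.14,8.3)
E
```

```text
[0.6263 0.4067 0.0182] rect c [627.7 405.3] size [61.8 10.5] ang 75.2 n 240 topz 0.0186
[0.3935 0.364  0.0187] rect c [392.3 363.3] size [59.8 54.9] ang 85.0 n 2086 topz 0.0188
[0.5172 0.3731 0.0188] rect c [517.1 371.9] size [30.1 56.8] ang 9.5 n 1607 topz 0.0188
[0.6983 0.3854 0.0181] rect c [694.1 386.2] size [59.1 24.5] ang 70.7 n 317 topz 0.0181
[-0.0629  0.0688  0.0158] rect c [-68.   66.5] size [74.9 36.4] ang 33.2 n 194 topz 0.0149
[0.5109 0.2198 0.0181] rect c [508.6 220.6] size [55.4 22.7] ang 10.9 n 583 topz 0.0186
[ 1.453  -0.0075  0.0184] rect c [1463.1  -15.1] size [165.3  31.7] ang 89.1 n 183 topz 0.0184
row tx 2.3 ty 0.8 tz 40.8 turn 0.09 | closeang 8.7 tilt 0.01 j7 -0.44 pos [0.5169 0.3691 0.1808] t 6.6
```

```bash
python3 -m crank '[{"tx":2.8,"ty":0.5,"tz":50,"turn":-0.1},{"tx":2.8,"ty":0.5,"tz":100,"turn":-0.1},{"tx":2.8,"ty":0.5,"tz":130,"turn":-0.1},{"tx":2.8,"ty":0.5,"tz":145,"turn":-0.1},{"tx":2.8,"ty":0.5,"tz":152,"turn":-0.1}]' 55
python3 -m crank '[{"tx":0,"ty":0,"tz":0,"turn":0},{"tx":0,"ty":0,"tz":0,"turn":0},{"tx":0,"ty":0,"tz":0,"turn":0}]'
python3 - <<'E'
from h import *
plan(.517,.372,.028,9.3)
E
```

```text
time: 7.25
position: [0.5172, 0.3722, 0.0286]
tool_rot: [2.037, 2.392, 0.0]
ft_force: [-0.4, 0.6, -0.0]
grip_width: 0.633
grip_force: 0.0
time: 7.62
position: [0.5175, 0.3728, 0.0299]
tool_rot: [2.036, 2.392, 0.003]
ft_force: [-0.3, 0.6, -0.3]
grip_width: 0.633
grip_force: 0.0
row tx -0.7 ty -0.6 tz 1.9 turn -0.02 | closeang 9.2 tilt 0.11 j7 -0.41 pos [0.5175 0.3728 0.0299] t 7.6
```

```bash
python3 -m crank '[{"tx":-0.7,"ty":0,"tz":1.8,"turn":0},{"tx":-0.7,"ty":0,"tz":1.8,"turn":0}]' 55 >/dev/null
python3 -m crank '[{"tx":0,"ty":0,"tz":0,"turn":0},{"tx":0,"ty":0,"tz":0,"turn":0},{"tx":0,"ty":0,"tz":0,"turn":0},{"tx":0,"ty":0,"tz":0,"turn":0},{"tx":0,"ty":0,"tz":0,"turn":0}]' 20 30
python3 -m crank '[{"tx":0,"ty":0,"tz":-60,"turn":0},{"tx":0,"ty":0,"tz":-120,"turn":0},{"tx":0,"ty":0,"tz":-120,"turn":0},{"tx":0,"ty":0,"tz":-120,"turn":0}]'
python3 - <<'E'
from blanks import *
plan(.544,.0314,.15,84.9)
E
```

```text
time: 8.5
position: [0.5171, 0.3717, 0.027]
tool_rot: [2.037, 2.392, 0.0]
ft_force: [1.0, 0.2, 0.1]
grip_width: 0.344
grip_force: 30.0
time: 9.0
position: [0.5165, 0.3714, 0.1464]
tool_rot: [-2.036, -2.392, 0.001]
ft_force: [-0.3, -0.1, -1.6]
grip_width: 0.336
grip_force: 30.0
row tx -340.0 ty -27.1 tz -3.4 turn -15.14 | closeang 9.2 tilt 0.05 j7 -0.43 pos [0.5165 0.3714 0.1464] t 9.0
```

```bash
python3 -m crank '[{"tx":-340,"ty":-27,"tz":0,"turn":-15.14},{"tx":-340,"ty":-27,"tz":0,"turn":-15.14},{"tx":-340,"ty":-27,"tz":0,"turn":-15.14},{"tx":-340,"ty":-27,"tz":0,"turn":-15.14},{"tx":-340,"ty":-27,"tz":0,"turn":-15.14}]' >/dev/null
python3 - <<'E'
from blanks import *
plan(.544,.0314,.15,84.9)
E
```

```text
row tx -22.0 ty -31.8 tz -5.2 turn -4.75 | closeang 61.1 tilt 0.22 j7 0.94 pos [0.5401 0.0698 0.1447] t 9.6
```

```bash
python3 -m crank '[{"tx":-22,"ty":-32,"tz":-5,"turn":-4.75},{"tx":-22,"ty":-32,"tz":-5,"turn":-4.75},{"tx":-22,"ty":-32,"tz":-5,"turn":-4.75},{"tx":-22,"ty":-32,"tz":-5,"turn":-4.75},{"tx":-22,"ty":-32,"tz":-5,"turn":-4.75}]' >/dev/null
python3 - <<'E'
from blanks import *
s=ctrl.get_state(); im=shot('w5.npz'); save(im,'w5')
plan(.544,.0314,.15,84.9); print(s['grip_width'])
zt=s['position'][2]
fit('w5.npz',zt-.035,zt+.025); print('nests'); fit('w5.npz',.020,.027); fit('w5.npz',.027,.034)
E
```

```text
row tx 0.5 ty -2.1 tz 1.1 turn -0.07 | closeang 84.6 tilt 0.09 j7 1.41 pos [0.5447 0.0335 0.1511] t 10.3
0.3418609794758085
[0.5299 0.0351 0.1453] rect c [531.2  34.9] size [54.  32.9] ang 85.3 n 5015 topz 0.1428
[0.5683 0.0315 0.1425] rect c [568.3  31.6] size [29.8  6.8] ang 85.3 n 408 topz 0.1425
nests
[0.4538 0.0397 0.0253] rect c [453.9  39.7] size [55.4 55.6] ang 25.5 n 3223 topz 0.0253
[ 0.4455 -0.0506  0.0253] rect c [445.7 -50.8] size [38.7 39.6] ang 48.5 n 1389 topz 0.0253
[0.5279 0.0332 0.0252] rect c [528.2  33.1] size [34.1 27.1] ang 84.3 n 1145 topz 0.0252
[ 0.5356 -0.0586  0.0253] rect c [536.2 -58.9] size [43.9 44.1] ang 84.3 n 1930 topz 0.0253
[ 0.48   -0.0074  0.0308] rect c [494.   -9.3] size [191.  189.9] ang 84.9 n 29697 topz 0.0308
[0.4618 0.2755 0.0292] rect c [461.8 276.7] size [14.  21.2] ang 88.6 n 158 topz 0.0291
[0.6411 0.4025 0.0286] rect c [641.7 406.5] size [98.3 33.9] ang 68.4 n 551 topz 0.0285
```

View pics/w5.png

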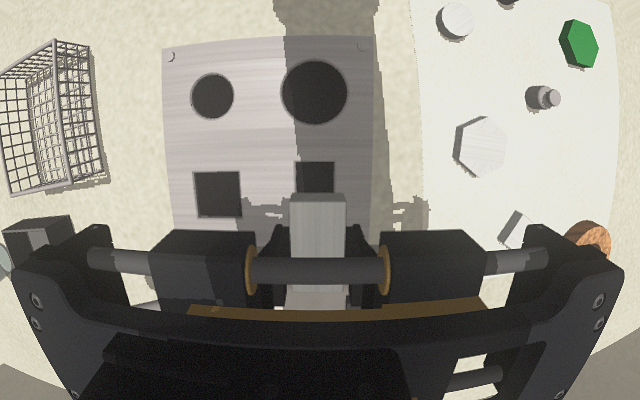

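The oblong is held level (318,235) above the die plate. The nests and basket (55,115) are visible.

```bash
cat >> blanks.py <<'E'
def held(f,zt,yaw,half=.003):
    D=np.load(f);P=wcloud(D['d'],D['K'],D['o'],D['Rm']); 
    m=(D['d'].ravel()>0)&(abs(P[:,2]-zt)<half)&(np.abs(P[:,:2]-ctrl.get_state()['position'][:2]).max(1)<.05)
    c,s=np.cos(np.radians(yaw)),np.sin(np.radians(yaw)); q=P[m][:,:2]@np.array([[c,-s],[s,c]])
    lo,hi=np.percentile(q,[.3,99.7],axis=0); mid=(lo+hi)/2
    print('held extent',np.round((hi-lo)*1000,1),'centre',np.round(np.array([[c,-s],[s,c]])@mid*1000,1),'z',np.median(P[m][:,2]))
E
python3 - <<'E'
from blanks import *
held('w5.npz',.1425,-5.1,.0025)
plan(.544,.0314,.15,84.9)
E
```

```text
held extent [56.  43.2] centre [543.3  33.8] z 0.14263053119094707
row tx 0.5 ty -2.1 tz 1.1 turn -0.07 | closeang 84.6 tilt 0.09 j7 1.41 pos [0.5447 0.0335 0.1511] t 10.3
```

```bash
python3 -m crank '[{"tx":-0.9,"ty":-2.2,"tz":40,"turn":0},{"tx":-0.9,"ty":-2.2,"tz":70,"turn":0},{"tx":-0.9,"ty":-2.2,"tz":85,"turn":0},{"tx":-0.9,"ty":-2.2,"tz":90,"turn":0},{"tx":-0.9,"ty":-2.2,"tz":90,"turn":0}]'
python3 -m crank '[{"tx":0,"ty":0,"tz":2,"turn":0},{"tx":0,"ty":0,"tz":4,"turn":0},{"tx":0,"ty":0,"tz":6,"turn":0},{"tx":0,"ty":0,"tz":6,"turn":0}]'
python3 - <<'E'
from blanks import *
plan(.5454,.0312,.0515,84.9)
E
```

```text
time: 10.92
position: [0.5465, 0.0312, 0.0625]
tool_rot: [0.149, 3.137, 0.0]
ft_force: [0.1, -1.0, 0.2]
grip_width: 0.339
grip_force: 30.0
time: 11.42
position: [0.5459, 0.0311, 0.0559]
tool_rot: [-0.149, -3.138, 0.0]
ft_force: [0.2, -0.7, -0.6]
grip_width: 0.345
grip_force: 30.0
row tx 0.5 ty 0.1 tz 4.4 turn -0.06 | closeang 84.6 tilt 0.01 j7 1.45 pos [0.5459 0.0311 0.0559] t 11.4
```

```bash
python3 -m crank '[{"tx":0.3,"ty":0,"tz":2,"turn":0},{"tx":0.3,"ty":0,"tz":3.5,"turn":0},{"tx":0.3,"ty":0,"tz":3.5,"turn":0}]'; python3 -m crank '[{"tx":0,"ty":0,"tz":1,"turn":0},{"tx":0,"ty":0,"tz":1,"turn":0}]'
```

```text
time: 11.8
position: [0.5455, 0.0311, 0.0523]
tool_rot: [-0.149, -3.138, 0.0]
ft_force: [0.2, -0.0, -0.1]
grip_width: 0.337
grip_force: 30.0
time: 12.05
position: [0.5456, 0.0311, 0.0514]
tool_rot: [0.149, 3.138, -0.0]
ft_force: [0.0, -0.0, -0.9]
grip_width: 0.339
grip_force: 30.0
```

It is in the nest. Release, lift, and check.

```bash
python3 -m crank '[{"tx":0,"ty":0,"tz":0,"turn":0},{"tx":0,"ty":0,"tz":0,"turn":0},{"tx":0,"ty":0,"tz":0,"turn":0}]' 48 30 >/dev/null
python3 -m crank '[{"tx":0,"ty":0,"tz":-30,"turn":0},{"tx":0,"ty":0,"tz":-90,"turn":0},{"tx":40,"ty":0,"tz":-130,"turn":0},{"tx":40,"ty":0,"tz":-150,"turn":0},{"tx":40,"ty":0,"tz":-150,"turn":0}]'
python3 - <<'E'
from blanks import *
shot('w6.npz'); fit('w6.npz',.037,.047); fit('w6.npz',.012,.024)
plan(.618,.264,.18,53.2)
E
```

```text
time: 13.05
position: [0.5069, 0.0351, 0.2034]
tool_rot: [0.148, 3.134, 0.002]
ft_force: [-0.1, -0.3, -0.6]
grip_width: 0.556
grip_force: 0.0
[0.3471 0.253  0.0415] rect c [346.7 253.7] size [15.7 17. ] ang 6.6 n 152 topz 0.0415
[0.4621 0.2795 0.0413] rect c [462.4 280.6] size [15.5 18.7] ang 1.1 n 153 topz 0.0414
[0.5426 0.0315 0.0428] rect c [543.7  31.1] size [29.2 56.1] ang 85.3 n 1420 topz 0.0428
[0.3871 0.1814 0.0185] rect c [386.8 181.9] size [34.7 35.1] ang 38.7 n 752 topz 0.0188
[0.3921 0.3594 0.0183] rect c [392.2 362. ] size [61.9 54.9] ang 89.3 n 1034 topz 0.0186
[0.5124 0.2003 0.0185] rect c [513.3 202. ] size [61.9 54.6] ang 50.4 n 1672 topz 0.0187
[ 0.4717 -0.5084  0.0173] rect c [ 474.  -511.1] size [19.2 63.9] ang 77.5 n 153 topz 0.0172
[0.6046 0.2704 0.0184] rect c [606.3 272.5] size [41.6 10.3] ang 54.0 n 172 topz 0.0185
row tx -89.6 ty 238.6 tz 22.0 turn 6.28 | closeang 84.6 tilt 0.09 j7 1.37 pos [0.5062 0.0349 0.2018] t 13.1
```

```bash
python3 -m crank '[{"tx":-90,"ty":239,"tz":15,"turn":6.28},{"tx":-90,"ty":239,"tz":15,"turn":6.28},{"tx":-90,"ty":239,"tz":15,"turn":6.28},{"tx":-90,"ty":239,"tz":15,"turn":6.28},{"tx":-90,"ty":239,"tz":15,"turn":6.28}]' 62 30 >/dev/null
python3 -m crank '[{"tx":0,"ty":0,"tz":0,"turn":0},{"tx":0,"ty":0,"tz":0,"turn":0}]' >/dev/null
python3 - <<'E'
from blanks import *
shot('w7.npz'); fit('w7.npz',.012,.024)
plan(.618,.264,.028,53.2)
E
```

```text
[0.3884 0.1843 0.0185] rect c [387.4 183.4] size [35. 35.] ang 48.8 n 680 topz 0.0189
[0.5143 0.2035 0.0187] rect c [514.2 203.1] size [61.2 54.3] ang 50.0 n 2190 topz 0.0188
[0.482  0.0872 0.018 ] rect c [480.4  87.4] size [  3.3 142.7] ang 84.8 n 606 topz 0.0181
[0.6956 0.408  0.0181] rect c [692.8 406.2] size [18.7 54.8] ang 39.3 n 260 topz 0.0182
[0.6183 0.2645 0.0188] rect c [618.6 264.1] size [39.3 40.1] ang 53.8 n 1447 topz 0.0189
[ 0.4691 -0.5113  0.0181] rect c [ 469.1 -518. ] size [32.1 77.2] ang 84.1 n 120 topz 0.0179
[1.4515 0.5685 0.0179] rect c [1451.6  572.3] size [  8.6 252.3] ang 0.1 n 329 topz 0.018
[ 0.5458 -1.0167  0.0172] rect c [  535.7 -1016.1] size [106.1 114.8] ang 70.7 n 180 topz 0.0168
row tx 1.4 ty 1.6 tz 158.4 turn -0.04 | closeang 53.0 tilt 0.06 j7 0.55 pos [0.6182 0.262  0.1864] t 14.0
```

```bash
python3 -m crank '[{"tx":1,"ty":1.9,"tz":60,"turn":-0.15},{"tx":1,"ty":1.9,"tz":110,"turn":-0.15},{"tx":1,"ty":1.9,"tz":145,"turn":-0.15},{"tx":1,"ty":1.9,"tz":158,"turn":-0.15},{"tx":1,"ty":1.9,"tz":158,"turn":-0.15}]' >/dev/null
python3 -m crank '[{"tx":0,"ty":0,"tz":0,"turn":0},{"tx":0,"ty":0,"tz":0,"turn":0}]'
python3 - <<'E'
from h import *
plan(.6186,.2641,.028,53.8)
E
```

```text
time: 14.9
position: [0.6196, 0.2669, 0.0305]
tool_rot: [0.972, 2.985, 0.004]
ft_force: [0.6, 0.2, 0.4]
grip_width: 0.708
grip_force: 0.0
row tx -0.8 ty -2.8 tz 2.4 turn 0.02 | closeang 53.9 tilt 0.19 j7 0.58 pos [0.6196 0.2669 0.0305] t 14.9
```

```bash
python3 -m crank '[{"tx":-0.8,"ty":-2.8,"tz":2.6,"turn":0},{"tx":-0.8,"ty":-2.8,"tz":2.6,"turn":0},{"tx":-0.8,"ty":-2.8,"tz":2.6,"turn":0}]'
python3 -m crank '[{"tx":-0.8,"ty":0,"tz":0,"turn":0},{"tx":-0.8,"ty":0,"tz":0,"turn":0},{"tx":-0.8,"ty":0,"tz":0,"turn":0},{"tx":-0.8,"ty":0,"tz":0,"turn":0},{"tx":-0.8,"ty":0,"tz":0,"turn":0}]' 28 30
python3 -m crank '[{"tx":0,"ty":0,"tz":-60,"turn":0},{"tx":0,"ty":0,"tz":-140,"turn":0},{"tx":0,"ty":0,"tz":-140,"turn":0},{"tx":0,"ty":0,"tz":-140,"turn":0}]'
python3 - <<'E'
from blanks import *
plan(.536,-.0581,.165,84.9)
E
```

```text
time: 15.28
position: [0.6174, 0.2636, 0.0259]
tool_rot: [0.973, 2.987, -0.0]
ft_force: [0.1, -0.1, -0.3]
grip_width: 0.715
grip_force: 0.0
time: 15.9
position: [0.6181, 0.2633, 0.0258]
tool_rot: [0.973, 2.987, 0.0]
ft_force: [0.2, 0.1, -0.0]
grip_width: 0.459
grip_force: 30.0
time: 16.4
position: [0.6185, 0.2634, 0.1669]
tool_rot: [0.972, 2.986, 0.002]
ft_force: [-0.4, -0.1, -2.1]
grip_width: 0.451
grip_force: 30.0
row tx -122.7 ty -308.4 tz 1.4 turn -6.19 | closeang 53.9 tilt 0.13 j7 0.56 pos [0.6185 0.2634 0.1669] t 16.4
```

```bash
python3 -m crank '[{"tx":-122.7,"ty":-308.4,"tz":0,"turn":-6.19},{"tx":-122.7,"ty":-308.4,"tz":0,"turn":-6.19},{"tx":-122.7,"ty":-308.4,"tz":0,"turn":-6.19},{"tx":-122.7,"ty":-308.4,"tz":0,"turn":-6.19},{"tx":-122.7,"ty":-308.4,"tz":0,"turn":-6.19}]' >/dev/null
python3 - <<'E'
from blanks import *
plan(.536,-.0581,.165,84.9)
E
```

```text
row tx 0.3 ty -16.9 tz -2.1 turn -0.00 | closeang 84.9 tilt 0.27 j7 1.55 pos [ 0.5378 -0.0413  0.1629] t 17.0
```

```bash
python3 -m crank '[{"tx":0,"ty":-17,"tz":0,"turn":0},{"tx":0,"ty":-17,"tz":0,"turn":0},{"tx":0,"ty":-17,"tz":0,"turn":0},{"tx":0,"ty":-17,"tz":0,"turn":0}]'
python3 -m crank '[{"tx":0,"ty":0,"tz":0,"turn":0},{"tx":0,"ty":0,"tz":0,"turn":0},{"tx":0,"ty":0,"tz":0,"turn":0}]' >/dev/null
python3 - <<'E'
from blanks import *
im=shot('w8.npz'); zt=ctrl.get_state()['position'][2]
held('w8.npz',zt-.0078,-5.1,.0025)
fit('w8.npz',zt-.0103,zt-.0053); print('nests'); fit('w8.npz',.020,.027)
plan(.536,-.0581,.165,84.9)
E
```

```text
time: 17.52
position: [0.5391, -0.0541, 0.1653]
tool_rot: [-0.135, -3.138, -0.0]
ft_force: [0.2, -0.1, -0.2]
grip_width: 0.454
grip_force: 30.0
held extent [22.6 54.8] centre [530. -55.] z 0.15891064177116876
[ 0.5294 -0.055   0.1589] rect c [530.1 -54.2] size [50.7 23.2] ang 84.5 n 3036 topz 0.1589
nests
[0.4538 0.0399 0.0252] rect c [453.3  40.4] size [54.7 55.2] ang 82.1 n 2528 topz 0.0252
[ 0.4458 -0.0501  0.0252] rect c [445.7 -49.7] size [39.9 39. ] ang 84.6 n 1468 topz 0.0253
[ 0.5349 -0.0583  0.0252] rect c [535.3 -58.4] size [43.7 42.8] ang 85.0 n 2008 topz 0.0252
[ 0.5682 -0.2922  0.0237] rect c [ 568.7 -292.2] size [43.1  4.2] ang 3.2 n 122 topz 0.0237
row tx 2.8 ty -2.0 tz 0.9 turn -0.00 | closeang 84.9 tilt 0.02 j7 1.58 pos [ 0.5389 -0.0563  0.1659] t 17.9
```

```bash
python3 -m crank '[{"tx":2.8,"ty":-2,"tz":40,"turn":0},{"tx":2.8,"ty":-2,"tz":80,"turn":0},{"tx":2.8,"ty":-2,"tz":100,"turn":0},{"tx":2.8,"ty":-2,"tz":104,"turn":0},{"tx":2.8,"ty":-2,"tz":104,"turn":0}]' >/dev/null
python3 -m crank '[{"tx":0,"ty":0,"tz":0,"turn":0},{"tx":0,"ty":0,"tz":0,"turn":0}]'
python3 - <<'E'
from blanks import *
plan(.5358,-.0582,.0505,84.9)
E
```

```text
time: 18.82
position: [0.5367, -0.0582, 0.0629]
tool_rot: [0.14, 3.137, 0.0]
ft_force: [0.2, 0.5, -0.8]
grip_width: 0.455
grip_force: 30.0
row tx 0.9 ty -0.1 tz 12.4 turn -0.00 | closeang 84.9 tilt 0.11 j7 1.62 pos [ 0.5367 -0.0582  0.0629] t 18.8
```

```bash
python3 -m crank '[{"tx":0.8,"ty":0,"tz":4,"turn":0},{"tx":0.8,"ty":0,"tz":8,"turn":0},{"tx":0.8,"ty":0,"tz":8,"turn":0},{"tx":0.8,"ty":0,"tz":11,"turn":0},{"tx":0.8,"ty":0,"tz":11.5,"turn":0}]'
python3 -m crank '[{"tx":0,"ty":0,"tz":0,"turn":0},{"tx":0,"ty":0,"tz":0,"turn":0}]'
```

```text
time: 19.45
position: [0.535, -0.0581, 0.0501]
tool_rot: [-0.14, -3.138, 0.0]
ft_force: [0.2, 0.3, -1.0]
grip_width: 0.458
grip_force: 30.0
time: 19.7
position: [0.5352, -0.0581, 0.0504]
tool_rot: [0.14, 3.138, -0.0]
ft_force: [0.2, 0.3, -2.2]
grip_width: 0.453
grip_force: 30.0
```

```bash
python3 -m crank '[{"tx":0,"ty":0,"tz":0,"turn":0},{"tx":0,"ty":0,"tz":0,"turn":0},{"tx":0,"ty":0,"tz":0,"turn":0}]' 58 30 >/dev/null
python3 -m crank '[{"tx":0,"ty":0,"tz":-30,"turn":0},{"tx":0,"ty":0,"tz":-90,"turn":0},{"tx":40,"ty":0,"tz":-130,"turn":0},{"tx":40,"ty":0,"tz":-150,"turn":0},{"tx":40,"ty":0,"tz":-150,"turn":0}]'
python3 - <<'E'
from blanks import *
shot('w9.npz'); fit('w9.npz',.037,.047); fit('w9.npz',.012,.024)
plan(.440,.1834,.2,84.9)
E
```

```text
time: 20.7
position: [0.4964, -0.0545, 0.2023]
tool_rot: [0.14, 3.134, 0.001]
ft_force: [0.0, -0.8, -0.9]
grip_width: 0.666
grip_force: 0.0
[0.5408 0.0316 0.0426] rect c [544.1  31.3] size [31.5 55.2] ang 85.0 n 1250 topz 0.0427
[ 0.5338 -0.0579  0.0427] rect c [534.8 -58. ] size [40.1 40.3] ang 84.4 n 1409 topz 0.0427
[0.3867 0.1806 0.0184] rect c [386.4 182.4] size [34.3 35. ] ang 0.8 n 589 topz 0.0186
[0.3919 0.3587 0.0181] rect c [391.9 362.4] size [62.2 54.3] ang 86.1 n 757 topz 0.0185
[0.5127 0.1996 0.0183] rect c [513.9 201.9] size [55.1 61.5] ang 21.9 n 1252 topz 0.0185
[ 0.463  -0.5107  0.0176] rect c [ 462.3 -517.9] size [75.6 31. ] ang 10.1 n 222 topz 0.0178
row tx 76.6 ty 231.9 tz 0.6 turn -0.00 | closeang 84.9 tilt 0.09 j7 1.54 pos [ 0.4956 -0.0544  0.2007] t 20.8
```

```bash
python3 -m crank '[{"tx":60,"ty":120,"tz":0,"turn":0},{"tx":110,"ty":234,"tz":30,"turn":0},{"tx":117,"ty":234,"tz":50,"turn":0},{"tx":117,"ty":234,"tz":50,"turn":0},{"tx":117,"ty":234,"tz":50,"turn":0}]' 52 30 >/dev/null
python3 -m crank '[{"tx":0,"ty":0,"tz":0,"turn":0},{"tx":0,"ty":0,"tz":0,"turn":0},{"tx":0,"ty":0,"tz":0,"turn":0}]'
python3 - <<'E'
from blanks import *
shot('w10.npz'); fit('w10.npz',.012,.024)
plan(.387,.1834,.028,84.9)
E
```

```text
time: 21.75
position: [0.4004, 0.1877, 0.1503]
tool_rot: [0.145, 3.138, -0.0]
ft_force: [0.3, 0.1, -0.2]
grip_width: 0.6
grip_force: 0.0
[0.3911 0.3603 0.0184] rect c [391.6 362.6] size [61.4 55.1] ang 24.4 n 2101 topz 0.0186
[0.3858 0.1831 0.0187] rect c [386.  183.1] size [34.1 35.6] ang 85.4 n 1178 topz 0.0188
[ 0.3986 -0.0165  0.0184] rect c [398.1 -21.8] size [118.5   1.7] ang 85.1 n 255 topz 0.0184
[0.4187 0.0783 0.0182] rect c [418.6  77.6] size [75.8 38.4] ang 42.4 n 353 topz 0.0183
[0.5174 0.2017 0.0187] rect c [518.3 201.4] size [55.2 33.8] ang 84.4 n 1233 topz 0.0188
[ 0.6307 -0.4041  0.0183] rect c [ 631.3 -404.2] size [92.  37.2] ang 26.7 n 221 topz 0.0184
[0.7659 0.8305 0.018 ] rect c [766.8 830.2] size [ 6.4 98.2] ang 89.7 n 151 topz 0.018
[ 0.9405 -0.8269  0.017 ] rect c [ 941.5 -819.4] size [ 64.4 146. ] ang 44.8 n 175 topz 0.0165
row tx 12.9 ty -5.7 tz 122.4 turn -0.03 | closeang 84.7 tilt 0.02 j7 0.98 pos [0.4003 0.1879 0.1504] t 21.8
```

```bash
python3 -m crank '[{"tx":13.2,"ty":-5.7,"tz":40,"turn":0},{"tx":13.2,"ty":-5.7,"tz":80,"turn":0},{"tx":13.2,"ty":-5.7,"tz":110,"turn":0},{"tx":13.2,"ty":-5.7,"tz":121,"turn":0},{"tx":13.2,"ty":-5.7,"tz":121,"turn":0}]' >/dev/null
python3 -m crank '[{"tx":0,"ty":0,"tz":0,"turn":0},{"tx":0,"ty":0,"tz":0,"turn":0}]'
python3 - <<'E'
from h import *
plan(.3867,.1834,.0275,84.9)
E
```

```text
time: 22.68
position: [0.3869, 0.1849, 0.0304]
tool_rot: [0.14, 3.136, 0.002]
ft_force: [0.0, 0.0, 0.8]
grip_width: 0.596
grip_force: 0.0
row tx 0.1 ty -1.6 tz 2.9 turn -0.01 | closeang 84.9 tilt 0.14 j7 0.97 pos [0.3869 0.1849 0.0304] t 22.7
```

```bash
python3 -m crank '[{"tx":0,"ty":-1.2,"tz":2.2,"turn":0},{"tx":0,"ty":-1.2,"tz":2.2,"turn":0}]' >/dev/null
python3 -m crank '[{"tx":0,"ty":0,"tz":0,"turn":0},{"tx":0,"ty":0,"tz":0,"turn":0},{"tx":0,"ty":0,"tz":0,"turn":0},{"tx":0,"ty":0,"tz":0,"turn":0},{"tx":0,"ty":0,"tz":0,"turn":0}]' 25 30
python3 -m crank '[{"tx":0,"ty":0,"tz":-60,"turn":0},{"tx":0,"ty":0,"tz":-120,"turn":0},{"tx":0,"ty":0,"tz":-120,"turn":0},{"tx":0,"ty":0,"tz":-120,"turn":0}]'
python3 - <<'E'
from blanks import *
plan(.4457,-.0505,.15,84.9)
E
```

```text
time: 23.55
position: [0.3859, 0.1833, 0.0271]
tool_rot: [0.14, 3.138, -0.0]
ft_force: [-0.2, 0.4, 0.4]
grip_width: 0.4
grip_force: 30.0
time: 24.05
position: [0.3855, 0.1831, 0.1467]
tool_rot: [-0.14, -3.138, 0.001]
ft_force: [-0.4, -0.3, -1.6]
grip_width: 0.402
grip_force: 30.0
row tx -80.9 ty -227.3 tz -3.2 turn -0.00 | closeang 84.9 tilt 0.03 j7 0.97 pos [0.3855 0.1831 0.1467] t 24.1
```

```bash
python3 -m crank '[{"tx":-81,"ty":-227,"tz":0,"turn":0},{"tx":-81,"ty":-227,"tz":0,"turn":0},{"tx":-81,"ty":-227,"tz":0,"turn":0},{"tx":-81,"ty":-227,"tz":0,"turn":0},{"tx":-81,"ty":-227,"tz":0,"turn":0}]' >/dev/null
python3 -m crank '[{"tx":0,"ty":0,"tz":0,"turn":0},{"tx":0,"ty":0,"tz":0,"turn":0},{"tx":0,"ty":0,"tz":0,"turn":0}]'
python3 - <<'E'
from blanks import *
im=shot('w11.npz'); zt=ctrl.get_state()['position'][2]
held('w11.npz',zt-.0085,-5.1,.0025)
fit('w11.npz',.020,.027); print(); fit('w11.npz',.037,.047)
plan(.4457,-.0505,.15,84.9)
E
```

```text
time: 25.05
position: [0.446, -0.0488, 0.1468]
tool_rot: [-0.137, -3.138, 0.0]
ft_force: [-0.6, 0.5, -0.7]
grip_width: 0.403
grip_force: 30.0
held extent [20.3 50.8] centre [439. -48.] z 0.13849557607731647
[0.4541 0.04   0.0252] rect c [454.5  40.5] size [54.8 55.1] ang 70.5 n 2526 topz 0.0252
[ 0.4454 -0.0501  0.0252] rect c [445.1 -50.5] size [39.4 35.6] ang 86.3 n 1412 topz 0.0252

[0.3466 0.2524 0.0412] rect c [346.4 253.3] size [16.5 17.6] ang 5.5 n 147 topz 0.0414
[ 0.4762 -0.5074  0.0417] rect c [ 479.6 -509.9] size [12.8 53.1] ang 69.8 n 130 topz 0.0416
[ 0.5407 -0.0585  0.0428] rect c [541.1 -58.4] size [40.8 27.9] ang 85.8 n 960 topz 0.0428
row tx 0.3 ty -1.5 tz -3.0 turn 0.02 | closeang 85.0 tilt 0.01 j7 1.52 pos [ 0.4461 -0.0491  0.147 ] t 25.1
```

```bash
python3 -m crank '[{"tx":0.7,"ty":-1.5,"tz":40,"turn":0},{"tx":0.7,"ty":-1.5,"tz":70,"turn":0},{"tx":0.7,"ty":-1.5,"tz":84,"turn":0},{"tx":0.7,"ty":-1.5,"tz":86,"turn":0},{"tx":0.7,"ty":-1.5,"tz":86,"turn":0}]' 
python3 -m crank '[{"tx":0,"ty":0,"tz":3,"turn":0},{"tx":0,"ty":0,"tz":6,"turn":0},{"tx":0,"ty":0,"tz":8.5,"turn":0},{"tx":0,"ty":0,"tz":8.5,"turn":0},{"tx":0,"ty":0,"tz":8.5,"turn":0}]'
python3 - <<'E'
from h import *
plan(.4455,-.0505,.0513,84.9)
E
```

```text
time: 25.72
position: [0.4463, -0.0514, 0.0621]
tool_rot: [0.14, 3.137, -0.0]
ft_force: [0.2, 1.0, -0.3]
grip_width: 0.397
grip_force: 30.0
time: 26.35
position: [0.4455, -0.0515, 0.0527]
tool_rot: [0.141, 3.138, -0.0]
ft_force: [-0.2, 0.1, -0.2]
grip_width: 0.402
grip_force: 30.0
row tx 0.1 ty 1.0 tz 1.4 turn -0.01 | closeang 84.9 tilt 0.01 j7 1.57 pos [ 0.4455 -0.0515  0.0527] t 26.4
```

```bash
python3 -m crank '[{"tx":0,"ty":0.8,"tz":1.2,"turn":0},{"tx":0,"ty":0.8,"tz":1.2,"turn":0},{"tx":0,"ty":0.8,"tz":1.2,"turn":0}]'
python3 -m crank '[{"tx":0,"ty":0,"tz":0,"turn":0},{"tx":0,"ty":0,"tz":0,"turn":0},{"tx":0,"ty":0,"tz":0,"turn":0}]' 52 30 >/dev/null
python3 -m crank '[{"tx":0,"ty":0,"tz":-30,"turn":0},{"tx":0,"ty":0,"tz":-90,"turn":0},{"tx":20,"ty":0,"tz":-150,"turn":0},{"tx":20,"ty":0,"tz":-190,"turn":0},{"tx":20,"ty":0,"tz":-190,"turn":0}]'
python3 -m crank '[{"tx":0,"ty":0,"tz":0,"turn":0},{"tx":0,"ty":0,"tz":0,"turn":0},{"tx":0,"ty":0,"tz":0,"turn":0}]' 0 30
python3 - <<'E'
from blanks import *
im=shot('w12.npz'); fit('w12.npz',.037,.047); print('top'); 
im,d=ctrl.get_image('top'); save(im[100:300,130:460],'t12'); save(cv2.resize(im[130:300,140:460],None,fx=2.4,fy=2.4),'t12'); P=cloud('top',d)
for f in('top','side'):
  if f=='side': im,d=ctrl.get_image('side'); P=cloud('side',d)
  m=(d>0)&(P[...,2]>.10)&(P[...,2]<.20)&(P[...,0]>.5)&(P[...,0]<.7)&(P[...,1]<-.12)&(P[...,1]>-.23)
  q=P[m]; k=q[q[:,1]<-.165] if len(q) else q; print(f,len(q),np.round(k.mean(0),4),np.round(k.min(0),4),np.round(k.max(0),4))
  for nm in('lever_knob','lever_pivot','blank_large_round'): print(nm,[(np.round(r['xyz'],3).tolist(),round(r['confidence'],2)) for r in ctrl.mark_of(f,nm)[:2]])
plan(.61,-.19,.22,84.9)
E
```

```text
time: 26.72
position: [0.4456, -0.0507, 0.0515]
tool_rot: [0.14, 3.138, -0.0]
ft_force: [1.1, 0.0, -0.0]
grip_width: 0.403
grip_force: 30.0
time: 27.72
position: [0.4277, -0.0489, 0.2452]
tool_rot: [0.14, 3.131, 0.002]
ft_force: [0.7, 0.2, -0.2]
grip_width: 0.596
grip_force: 0.0
time: 28.1
position: [0.425, -0.0489, 0.2403]
tool_rot: [-0.141, -3.136, 0.001]
ft_force: [0.2, 0.5, -0.6]
grip_width: 0.341
grip_force: 0.0
[ 0.4453 -0.0503  0.0427] rect c [446.2 -49.8] size [34.6 35.9] ang 85.1 n 733 topz 0.0428
[ 0.4546 -0.5113  0.0417] rect c [ 455.8 -514.9] size [69.4 23. ] ang 18.8 n 162 topz 0.0416
[ 0.5186 -0.0562  0.0421] rect c [519.3 -56.2] size [39.4 10.4] ang 85.4 n 290 topz 0.0426
[ 0.5972 -0.043   0.0422] rect c [597.  -44.1] size [45.8  3.4] ang 86.5 n 134 topz 0.0418
top
top 210 [ 0.6088 -0.1821  0.1486] [ 0.5952 -0.1975  0.1276] [ 0.6233 -0.165   0.1594]
lever_knob [([0.611, -0.186, 0.139], 0.83), ([0.612, -0.353, -0.001], 0.22)]
lever_pivot [([0.62, -0.074, 0.057], 0.83), ([0.772, -0.134, -0.003], 0.64)]
blank_large_round [([0.679, 0.387, 0.001], 0.42)]
side 178 [ 0.6068 -0.1778  0.1456] [ 0.5934 -0.1956  0.1265] [ 0.6231 -0.1655  0.1578]
lever_knob [([0.464, 0.276, -0.004], 0.6), ([0.615, -0.186, 0.142], 0.59)]
lever_pivot [([0.624, -0.071, 0.059], 0.58), ([0.548, 0.03, 0.026], 0.58)]
blank_large_round [([0.494, -0.009, 0.001], 0.66)]
row tx -196.2 ty -124.1 tz 21.5 turn -0.00 | closeang 84.9 tilt 0.01 j7 1.48 pos [ 0.4256 -0.0489  0.2415] t 28.6
```

View pics/t12.png

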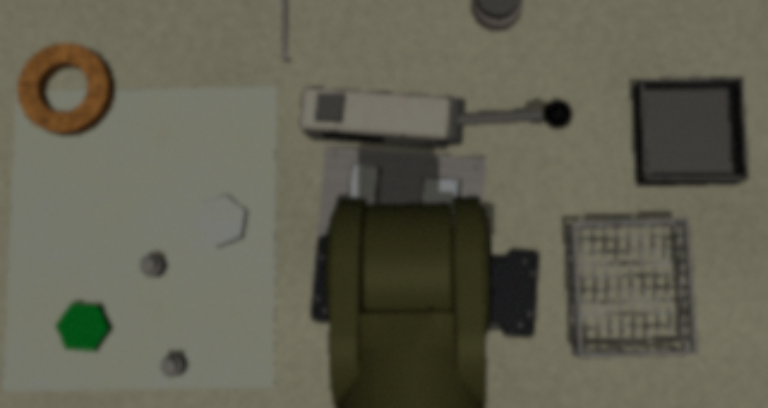

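All three nest blanks read 12 mm above the plate. The crop shows the lever knob (557,113), reject box (690,130) and basket (632,285), no large round, and the hexagon still at (225,220). Next is the lever.

```bash
python3 -m crank '[{"tx":-196,"ty":-118,"tz":0,"turn":0},{"tx":-196,"ty":-118,"tz":0,"turn":0},{"tx":-196,"ty":-118,"tz":0,"turn":0},{"tx":-196,"ty":-118,"tz":0,"turn":0},{"tx":-196,"ty":-118,"tz":0,"turn":0}]' 0 20 >/dev/null
python3 -m crank '[{"tx":0,"ty":0,"tz":0,"turn":0},{"tx":0,"ty":0,"tz":0,"turn":0},{"tx":0,"ty":0,"tz":0,"turn":0}]'
python3 - <<'E'
from h import *
plan(.6095,-.185,.18,84.9)
E
```

```text
time: 29.55
position: [0.6099, -0.183, 0.2422]
tool_rot: [0.139, 3.137, 0.001]
ft_force: [-0.1, -0.1, -0.7]
grip_width: 0.01
grip_force: 0.0
row tx 0.3 ty -2.0 tz 62.2 turn 0.01 | closeang 84.9 tilt 0.08 j7 1.84 pos [ 0.6099 -0.183   0.2422] t 29.6
```

```bash
python3 -m crank '[{"tx":0,"ty":-2,"tz":40,"turn":0},{"tx":0,"ty":-2,"tz":64,"turn":0},{"tx":0,"ty":-4,"tz":70,"turn":0},{"tx":0,"ty":-10,"tz":82,"turn":0},{"tx":0,"ty":-15,"tz":94,"turn":0}]'
python3 -m crank '[{"tx":0,"ty":-5,"tz":14,"turn":0},{"tx":0,"ty":-8,"tz":26,"turn":0},{"tx":0,"ty":-10,"tz":40,"turn":0},{"tx":0,"ty":-11,"tz":52,"turn":0},{"tx":0,"ty":-11,"tz":54,"turn":0}]'
```

```text
time: 30.18
position: [0.6093, -0.2011, 0.1486]
tool_rot: [0.142, 3.136, -0.004]
ft_force: [-1.1, -3.3, 3.9]
grip_width: 0.007
grip_force: 2.3
time: 30.8
position: [0.6083, -0.2106, 0.0942]
tool_rot: [0.141, 3.138, -0.001]
ft_force: [-3.5, -3.0, 14.9]
grip_width: 0.007
grip_force: 7.2
```

```bash
python3 -m crank '[{"tx":0,"ty":0,"tz":2,"turn":0},{"tx":0,"ty":0,"tz":2,"turn":0},{"tx":0,"ty":0,"tz":2,"turn":0},{"tx":0,"ty":0,"tz":2,"turn":0}]'
python3 - <<'E'
from blanks import *
print([(np.round(r['xyz'],3).tolist(),round(r['confidence'],2)) for _ in [ctrl.get_image('side')] for r in ctrl.mark_of('side','lever_knob')[:2]])
E
python3 -m crank '[{"tx":0,"ty":3,"tz":-20,"turn":0},{"tx":0,"ty":8,"tz":-40,"turn":0},{"tx":0,"ty":20,"tz":-75,"turn":0},{"tx":0,"ty":26,"tz":-110,"turn":0},{"tx":0,"ty":26,"tz":-150,"turn":0}]'
python3 - <<'E'
from blanks import *
plan(.49,-.01,.26,84.9)
E
```

```text
time: 31.3
position: [0.6084, -0.2106, 0.0939]
tool_rot: [0.141, 3.137, -0.001]
ft_force: [-4.6, -2.3, 18.0]
grip_width: 0.006
grip_force: 8.8
[([0.61, -0.209, 0.062], 0.66)]
time: 32.02
position: [0.6101, -0.1802, 0.2415]
tool_rot: [-0.135, -3.136, -0.005]
ft_force: [0.5, 0.4, -0.3]
grip_width: 0.005
grip_force: 0.0
row tx 134.3 ty 159.3 tz -17.7 turn 0.04 | closeang 85.1 tilt 0.22 j7 1.84 pos [ 0.6101 -0.1802  0.2415] t 32.0
```

```bash
python3 -m crank '[{"tx":134,"ty":155,"tz":0,"turn":0},{"tx":134,"ty":155,"tz":0,"turn":0},{"tx":134,"ty":155,"tz":0,"turn":0},{"tx":134,"ty":155,"tz":0,"turn":0},{"tx":134,"ty":155,"tz":0,"turn":0}]' 52 30 >/dev/null
python3 -m crank '[{"tx":0,"ty":0,"tz":0,"turn":0},{"tx":0,"ty":0,"tz":0,"turn":0}]' >/dev/null
python3 - <<'E'
from blanks import *
shot('w13.npz'); fit('w13.npz',.037,.047)
ctrl.get_image('side')
print([(np.round(r['xyz'],3).tolist(),round(r['confidence'],2)) for r in ctrl.mark_of('side','lever_knob')[:2]])
for q in('blank_hexagon','basket','reject_box'):print(q,[(np.round(r['xyz'],3).tolist(),round(r['confidence'],2)) for r in ctrl.mark_of('side',q)[:2]])
plan(.4457,-.0503,.0512,84.9)
E
```

```text
[ 0.4459 -0.0502  0.0427] rect c [446.  -50.3] size [34.8 34.8] ang 84.4 n 788 topz 0.0428
[ 0.4638 -0.5094  0.0418] rect c [ 464.8 -512.9] size [71.1 22.7] ang 3.0 n 173 topz 0.0419
[0.5389 0.0303 0.0426] rect c [543.4  31.3] size [30.9 55.7] ang 84.1 n 970 topz 0.0427
[ 0.5336 -0.0574  0.0427] rect c [534.8 -58.1] size [39.  41.4] ang 84.1 n 1107 topz 0.0428
[([0.615, -0.183, 0.142], 0.51)]
blank_hexagon [([0.393, 0.362, 0.008], 0.88), ([0.513, 0.201, 0.012], 0.7)]
basket [([0.426, -0.276, 0.001], 0.83)]
reject_box [([0.61, -0.354, -0.003], 0.48), ([0.346, 0.255, 0.002], 0.36)]
row tx 41.9 ty -36.3 tz 190.1 turn -0.01 | closeang 84.8 tilt 0.02 j7 1.45 pos [ 0.4908 -0.0179  0.2413] t 33.2
```

```bash
python3 -m crank '[{"tx":42,"ty":-36,"tz":50,"turn":0},{"tx":42,"ty":-36,"tz":110,"turn":0},{"tx":42,"ty":-36,"tz":160,"turn":0},{"tx":42,"ty":-36,"tz":176,"turn":0},{"tx":42,"ty":-36,"tz":176,"turn":0}]' 52 30 >/dev/null
python3 -m crank '[{"tx":0,"ty":0,"tz":0,"turn":0},{"tx":0,"ty":0,"tz":0,"turn":0}]' >/dev/null
python3 - <<'E'
from blanks import *
plan(.4459,-.0503,.0517,84.9)
E
```

```text
row tx 1.4 ty -0.9 tz 15.6 turn -0.00 | closeang 84.9 tilt 0.21 j7 1.56 pos [ 0.4473 -0.0496  0.0673] t 34.1
```

```bash
python3 -m crank '[{"tx":1.2,"ty":-0.7,"tz":8,"turn":0},{"tx":1.2,"ty":-0.7,"tz":14,"turn":0},{"tx":1.2,"ty":-0.7,"tz":14,"turn":0},{"tx":1.2,"ty":-0.7,"tz":14,"turn":0}]'
python3 -m crank '[{"tx":0,"ty":0,"tz":0,"turn":0},{"tx":0,"ty":0,"tz":0,"turn":0},{"tx":0,"ty":0,"tz":0,"turn":0},{"tx":0,"ty":0,"tz":0,"turn":0}]' 25 30
python3 -m crank '[{"tx":0,"ty":0,"tz":-30,"turn":0},{"tx":0,"ty":0,"tz":-90,"turn":0},{"tx":0,"ty":0,"tz":-120,"turn":0},{"tx":0,"ty":-100,"tz":-130,"turn":0},{"tx":0,"ty":-100,"tz":-130,"turn":0}]'
python3 -m crank '[{"tx":0,"ty":0,"tz":0,"turn":0},{"tx":0,"ty":0,"tz":0,"turn":0}]'
python3 - <<'E'
from blanks import *
im=shot('w14.npz'); D=np.load('w14.npz'); P=wcloud(D['d'],D['K'],D['o'],D['Rm'])
m=(P[:,2]>.045)&(P[:,2]<.068)&(P[:,0]>.32)&(P[:,0]<.56)&(P[:,1]<-.17)&(P[:,1]>-.38)
print(m.sum(),cv2.minAreaRect((P[m][:,:2]*1000).astype(np.float32)),np.percentile(P[m],[1,50,99],axis=0))
save(ortho(im,None,D['K'],D['o'],D['Rm'],.30,.56,-.40,-.16,.06,.0006),'o14')
plan(.38,-.275,.12,84.9)
E
```

```text
time: 34.58
position: [0.4443, -0.0503, 0.0514]
tool_rot: [-0.14, -3.138, 0.0]
ft_force: [-0.3, 1.3, -0.4]
grip_width: 0.598
grip_force: 0.0
time: 35.08
position: [0.4445, -0.0503, 0.0516]
tool_rot: [0.14, 3.138, -0.0]
ft_force: [-0.5, -0.1, -0.4]
grip_width: 0.4
grip_force: 30.0
time: 35.7
position: [0.4352, -0.1523, 0.1824]
tool_rot: [0.142, 3.137, -0.001]
ft_force: [0.0, 0.6, -0.5]
grip_width: 0.401
grip_force: 30.0
time: 35.95
position: [0.4353, -0.1491, 0.1812]
tool_rot: [-0.14, -3.138, -0.001]
ft_force: [0.5, -0.4, -0.6]
grip_width: 0.398
grip_force: 30.0
2378 ((450.43115234375, -293.7068786621094), (200.8719024658203, 174.90341186523438), 0.8066611886024475) [[ 0.3498705  -0.37162437  0.04614821]
 [ 0.38776557 -0.25398721  0.06197874]
 [ 0.54843166 -0.20680743  0.06399722]]
row tx 44.1 ty -130.8 tz 61.1 turn 0.01 | closeang 85.0 tilt 0.04 j7 1.73 pos [ 0.4354 -0.1486  0.1811] t 36.0
```

View pics/o14.png

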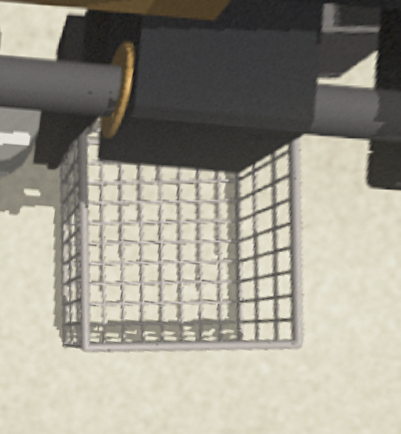

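The basket rim (rows 100–346, cols 85–300) puts its centre at (.427,-.2755), with its long side along world x. Drop the small round at x=.381.

```bash
python3 -m crank '[{"tx":20,"ty":-60,"tz":0,"turn":0},{"tx":43,"ty":-120,"tz":0,"turn":0},{"tx":43,"ty":-131,"tz":40,"turn":0},{"tx":43,"ty":-131,"tz":90,"turn":0},{"tx":43,"ty":-131,"tz":115,"turn":0}]' >/dev/null
python3 -m crank '[{"tx":0,"ty":0,"tz":5,"turn":0},{"tx":0,"ty":0,"tz":5,"turn":0}]'
python3 -m crank '[{"tx":0,"ty":0,"tz":0,"turn":0},{"tx":0,"ty":0,"tz":0,"turn":0},{"tx":0,"ty":0,"tz":0,"turn":0}]' 52
python3 -m crank '[{"tx":0,"ty":0,"tz":-50,"turn":0},{"tx":0,"ty":0,"tz":-110,"turn":0},{"tx":0,"ty":0,"tz":-160,"turn":0},{"tx":0,"ty":0,"tz":-160,"turn":0},{"tx":0,"ty":0,"tz":-160,"turn":0}]' 60 30
python3 - <<'E'
from blanks import *
plan(.5348,-.0581,.15,84.9)
E
```

```text
time: 36.88
position: [0.3816, -0.2761, 0.0619]
tool_rot: [0.138, 3.138, -0.0]
ft_force: [0.5, -0.3, 0.2]
grip_width: 0.4
grip_force: 30.0
time: 37.25
position: [0.3814, -0.2766, 0.0621]
tool_rot: [0.14, 3.137, -0.0]
ft_force: [-0.7, 1.1, 0.4]
grip_width: 0.58
grip_force: 0.0
time: 37.88
position: [0.3806, -0.2762, 0.221]
tool_rot: [-0.14, -3.138, -0.001]
ft_force: [-0.3, 0.7, -1.0]
grip_width: 0.689
grip_force: 0.0
row tx -134.2 ty 231.0 tz 71.1 turn -0.00 | closeang 84.9 tilt 0.03 j7 2.00 pos [ 0.3806 -0.2762  0.221 ] t 37.9
```

```bash
python3 -m crank '[{"tx":-134,"ty":231,"tz":0,"turn":0},{"tx":-134,"ty":231,"tz":0,"turn":0},{"tx":-134,"ty":231,"tz":0,"turn":0},{"tx":-134,"ty":231,"tz":40,"turn":0},{"tx":-134,"ty":231,"tz":71,"turn":0}]' 60 >/dev/null
python3 -m crank '[{"tx":0,"ty":0,"tz":0,"turn":0},{"tx":0,"ty":0,"tz":30,"turn":0},{"tx":0,"ty":0,"tz":70,"turn":0},{"tx":0,"ty":0,"tz":85,"turn":0},{"tx":0,"ty":0,"tz":85,"turn":0}]'
python3 - <<'E'
from blanks import *
plan(.5348,-.0581,.0517,84.9)
E
```

```text
time: 39.12
position: [0.5343, -0.0594, 0.0653]
tool_rot: [-0.143, -3.137, 0.001]
ft_force: [1.0, 0.6, -0.0]
grip_width: 0.686
grip_force: 0.0
row tx -0.4 ty 1.4 tz 13.6 turn -0.02 | closeang 84.8 tilt 0.09 j7 1.66 pos [ 0.5343 -0.0594  0.0653] t 39.1
```

```bash
python3 -m crank '[{"tx":-0.4,"ty":1.4,"tz":8,"turn":0},{"tx":-0.4,"ty":1.4,"tz":13.4,"turn":0},{"tx":-0.4,"ty":1.4,"tz":13.4,"turn":0},{"tx":-0.4,"ty":1.4,"tz":13.4,"turn":0}]'
python3 -m crank '[{"tx":0,"ty":0,"tz":0,"turn":0},{"tx":0,"ty":0,"tz":0,"turn":0},{"tx":0,"ty":0,"tz":0,"turn":0},{"tx":0,"ty":0,"tz":0,"turn":0}]' 28 30
python3 -m crank '[{"tx":0,"ty":0,"tz":-30,"turn":0},{"tx":0,"ty":0,"tz":-90,"turn":0},{"tx":0,"ty":0,"tz":-140,"turn":0},{"tx":60,"ty":-50,"tz":-150,"turn":0},{"tx":60,"ty":-50,"tz":-150,"turn":0}]'
python3 - <<'E'
from blanks import *
plan(.420,-.2755,.06,84.9)
E
```

```text
time: 39.62
position: [0.5358, -0.057, 0.0524]
tool_rot: [0.14, 3.138, -0.0]
ft_force: [0.2, 0.1, -0.0]
grip_width: 0.687
grip_force: 0.0
time: 40.12
position: [0.5356, -0.0571, 0.0522]
tool_rot: [0.14, 3.138, -0.0]
ft_force: [-0.8, 0.2, 0.8]
grip_width: 0.456
grip_force: 30.0
time: 40.75
position: [0.4691, -0.104, 0.2027]
tool_rot: [0.146, 3.138, 0.001]
ft_force: [-0.0, 0.2, -0.8]
grip_width: 0.453
grip_force: 30.0
row tx 33.1 ty -175.4 tz 142.6 turn -0.05 | closeang 84.7 tilt 0.04 j7 1.63 pos [ 0.4691 -0.104   0.2027] t 40.8
```

```bash
python3 -m crank '[{"tx":33,"ty":-175,"tz":0,"turn":0},{"tx":33,"ty":-175,"tz":0,"turn":0},{"tx":33,"ty":-175,"tz":0,"turn":0},{"tx":33,"ty":-175,"tz":40,"turn":0},{"tx":33,"ty":-175,"tz":80,"turn":0}]' >/dev/null
python3 -m crank '[{"tx":0,"ty":0,"tz":40,"turn":0},{"tx":0,"ty":0,"tz":58,"turn":0},{"tx":0,"ty":0,"tz":58,"turn":0},{"tx":0,"ty":0,"tz":58,"turn":0}]'
```

```text
time: 41.88
position: [0.4239, -0.2734, 0.0654]
tool_rot: [0.14, 3.136, -0.001]
ft_force: [0.1, -0.4, -0.5]
grip_width: 0.453
grip_force: 30.0
```

```bash
python3 -m crank '[{"tx":0,"ty":0,"tz":0,"turn":0},{"tx":0,"ty":0,"tz":0,"turn":0},{"tx":0,"ty":0,"tz":0,"turn":0}]' 56
python3 -m crank '[{"tx":0,"ty":0,"tz":-50,"turn":0},{"tx":0,"ty":0,"tz":-110,"turn":0},{"tx":0,"ty":0,"tz":-160,"turn":0},{"tx":0,"ty":0,"tz":-160,"turn":0},{"tx":0,"ty":0,"tz":-160,"turn":0}]' 56 30
python3 - <<'E'
from blanks import *
shot('w15.npz'); fit('w15.npz',.015,.06)
plan(.5440,.0313,.15,84.9)
E
```

```text
time: 42.25
position: [0.4232, -0.2729, 0.0646]
tool_rot: [0.14, 3.137, -0.0]
ft_force: [0.3, 0.1, -0.1]
grip_width: 0.628
grip_force: 0.0
time: 42.88
position: [0.4226, -0.2725, 0.2237]
tool_rot: [0.14, 3.138, 0.001]
ft_force: [0.8, 0.7, -0.6]
grip_width: 0.644
grip_force: 0.0
[0.346  0.2479 0.0297] rect c [346.  250.2] size [21.9 24.2] ang 78.1 n 197 topz 0.0283
[ 0.4082 -0.2745  0.0227] rect c [ 405.6 -273. ] size [42.7 78.6] ang 88.8 n 2078 topz 0.0228
[ 0.4552 -0.0194  0.0295] rect c [470.5  -7. ] size [193.2 143.1] ang 84.8 n 9697 topz 0.0305
[0.461  0.2746 0.0294] rect c [462.2 277.2] size [24.1 21.9] ang 4.6 n 176 topz 0.0283
[0.5127 0.1992 0.0184] rect c [513.9 199.6] size [54.2 58.5] ang 18.3 n 457 topz 0.0184
[ 0.4429 -0.5155  0.0376] rect c [ 443.2 -521.3] size [65.6 18.3] ang 45.5 n 770 topz 0.0378
[ 0.5805 -0.9343  0.0373] rect c [ 569.9 -931.6] size [  9.  231.9] ang 78.5 n 968 topz 0.0368
[0.6438 0.3623 0.0248] rect c [649.1 374.4] size [51.2 75.1] ang 18.0 n 269 topz 0.0272
[0.7038 0.3972 0.0258] rect c [705.  391.8] size [56.8 79.9] ang 17.5 n 251 topz 0.0279
[ 0.5567 -0.3155  0.0474] rect c [ 559.9 -310.9] size [82.9 42.3] ang 50.1 n 350 topz 0.05
row tx -94.4 ty 313.3 tz 73.0 turn -0.00 | closeang 84.9 tilt 0.10 j7 2.01 pos [ 0.4221 -0.2724  0.223 ] t 42.9
```

Both blanks lie flat in the basket. Next, the oblong.

```bash
python3 -m crank '[{"tx":-50,"ty":150,"tz":0,"turn":0},{"tx":-94,"ty":313,"tz":0,"turn":0},{"tx":-94,"ty":313,"tz":0,"turn":0},{"tx":-94,"ty":313,"tz":0,"turn":0},{"tx":-94,"ty":313,"tz":0,"turn":0}]' 48 >/dev/null
python3 -m crank '[{"tx":0,"ty":0,"tz":0,"turn":0},{"tx":0,"ty":0,"tz":0,"turn":0}]' >/dev/null
python3 - <<'E'
from blanks import *
plan(.5438,.0313,.065,84.9)
E
```

```text
row tx -4.7 ty 15.5 tz 157.3 turn -0.00 | closeang 84.9 tilt 0.21 j7 1.44 pos [0.5383 0.0166 0.2223] t 43.8
```

```bash
python3 -m crank '[{"tx":-5,"ty":15.5,"tz":30,"turn":0},{"tx":-5,"ty":15.5,"tz":80,"turn":0},{"tx":-5,"ty":15.5,"tz":130,"turn":0},{"tx":-5,"ty":15.5,"tz":155,"turn":0},{"tx":-5,"ty":15.5,"tz":155,"turn":0}]' 48 >/dev/null
python3 -m crank '[{"tx":0,"ty":0,"tz":0,"turn":0},{"tx":0,"ty":0,"tz":0,"turn":0}]' >/dev/null
python3 - <<'E'
from blanks import *
plan(.5438,.0313,.0517,84.9)
E
```

```text
row tx 2.9 ty -0.8 tz 19.0 turn -0.01 | closeang 84.8 tilt 0.17 j7 1.48 pos [0.5467 0.0318 0.0707] t 44.7
```

```bash
python3 -m crank '[{"tx":2.5,"ty":-0.8,"tz":10,"turn":0},{"tx":2.5,"ty":-0.8,"tz":17,"turn":0},{"tx":2.5,"ty":-0.8,"tz":17,"turn":0},{"tx":2.5,"ty":-0.8,"tz":17,"turn":0}]'
python3 -m crank '[{"tx":0,"ty":0,"tz":0,"turn":0},{"tx":0,"ty":0,"tz":0,"turn":0},{"tx":0,"ty":0,"tz":0,"turn":0},{"tx":0,"ty":0,"tz":0,"turn":0}]' 18 30
python3 -m crank '[{"tx":0,"ty":0,"tz":-30,"turn":0},{"tx":0,"ty":0,"tz":-90,"turn":0},{"tx":0,"ty":0,"tz":-140,"turn":0},{"tx":60,"ty":-50,"tz":-150,"turn":0},{"tx":60,"ty":-100,"tz":-150,"turn":0}]'
python3 - <<'E'
from blanks import *
plan(.469,-.2755,.064,84.9)
E
```

```text
time: 45.18
position: [0.543, 0.0316, 0.052]
tool_rot: [0.14, 3.138, -0.0]
ft_force: [-0.7, 0.3, -0.3]
grip_width: 0.551
grip_force: 0.0
time: 45.68
position: [0.5431, 0.0316, 0.0522]
tool_rot: [0.14, 3.138, -0.0]
ft_force: [-0.1, -0.7, 0.5]
grip_width: 0.345
grip_force: 30.0
time: 46.3
position: [0.4729, -0.0616, 0.2027]
tool_rot: [0.132, 3.138, 0.002]
ft_force: [1.8, -1.7, -0.8]
grip_width: 0.341
grip_force: 30.0
row tx -14.0 ty -213.6 tz 138.4 turn 0.05 | closeang 85.2 tilt 0.10 j7 1.54 pos [ 0.4729 -0.0616  0.2027] t 46.3
```

```bash
python3 -m crank '[{"tx":-14,"ty":-100,"tz":0,"turn":0},{"tx":-14,"ty":-209,"tz":0,"turn":0},{"tx":-14,"ty":-209,"tz":0,"turn":0},{"tx":-14,"ty":-209,"tz":0,"turn":0},{"tx":-14,"ty":-209,"tz":60,"turn":0}]' >/dev/null
python3 -m crank '[{"tx":0,"ty":0,"tz":0,"turn":0}]'
python3 - <<'E'
from blanks import *
plan(.469,-.2755,.064,84.9)
E
```

```text
time: 47.05
position: [0.4661, -0.2705, 0.1383]
tool_rot: [-0.142, -3.129, -0.004]
ft_force: [0.1, 1.0, -1.1]
grip_width: 0.343
grip_force: 30.0
row tx -4.0 ty -4.8 tz 74.2 turn -0.02 | closeang 84.8 tilt 0.53 j7 2.09 pos [ 0.4661 -0.2705  0.1383] t 47.0
```

```bash
python3 -m crank '[{"tx":-3,"ty":-4,"tz":30,"turn":0},{"tx":-3,"ty":-4,"tz":60,"turn":0},{"tx":-3,"ty":-4,"tz":74,"turn":0},{"tx":-3,"ty":-4,"tz":74,"turn":0},{"tx":-3,"ty":-4,"tz":74,"turn":0}]'
python3 -m crank '[{"tx":0,"ty":0,"tz":0,"turn":0},{"tx":0,"ty":0,"tz":0,"turn":0},{"tx":0,"ty":0,"tz":0,"turn":0}]' 46
python3 -m crank '[{"tx":0,"ty":0,"tz":-50,"turn":0},{"tx":0,"ty":0,"tz":-110,"turn":0},{"tx":0,"ty":0,"tz":-160,"turn":0},{"tx":0,"ty":0,"tz":-160,"turn":0},{"tx":0,"ty":0,"tz":-160,"turn":0}]' 70 30
python3 - <<'E'
from blanks import *
shot('w16.npz'); fit('w16.npz',.012,.035)
plan(.5135,.2025,.2,80.9)
E
```

```text
time: 47.68
position: [0.473, -0.2763, 0.0693]
tool_rot: [0.139, 3.137, -0.0]
ft_force: [-1.0, -0.3, -0.7]
grip_width: 0.343
grip_force: 30.0
time: 48.05
position: [0.4725, -0.2763, 0.0684]
tool_rot: [0.14, 3.138, -0.0]
ft_force: [0.1, 0.1, 0.2]
grip_width: 0.514
grip_force: 0.0
time: 48.68
position: [0.472, -0.276, 0.2276]
tool_rot: [-0.14, -3.138, -0.001]
ft_force: [-0.7, 0.8, -1.0]
grip_width: 0.8
grip_force: 0.0
[0.3471 0.2461 0.0237] rect c [346.7 249.1] size [23.3 19. ] ang 0.2 n 148 topz 0.0254
[ 0.3845 -0.2766  0.0228] rect c [ 384.5 -276.7] size [34.1 34.9] ang 40.2 n 782 topz 0.0228
[ 0.4782 -0.0227  0.029 ] rect c [487.   -8.8] size [192.4 175.6] ang 84.8 n 13907 topz 0.0303
[ 0.4241 -0.2737  0.0228] rect c [ 424.4 -273.4] size [39.4 39. ] ang 84.6 n 1221 topz 0.0228
[0.4611 0.2729 0.0235] rect c [461.3 276.6] size [19.8 25.6] ang 78.8 n 147 topz 0.0251
[ 0.4582 -0.511   0.0239] rect c [ 461.2 -518.7] size [77.4 32.1] ang 11.6 n 470 topz 0.0245
[ 0.4611 -0.2719  0.0247] rect c [ 461.2 -271.6] size [29.9 11.9] ang 85.0 n 342 topz 0.0244
[0.512  0.1981 0.018 ] rect c [512.7 201.4] size [55.7 59.7] ang 81.7 n 539 topz 0.0184
[ 0.5627 -0.9306  0.0225] rect c [ 558.9 -930.1] size [  7.4 128.1] ang 78.3 n 336 topz 0.0223
[0.6772 0.3596 0.0237] rect c [683.7 372. ] size [111.1  69.6] ang 25.6 n 555 topz 0.0264
[ 0.5475 -0.3245  0.0239] rect c [ 547.4 -325.2] size [65.6  3.5] ang 88.3 n 357 topz 0.0246
[ 0.6604 -0.396   0.0231] rect c [ 659.  -398.2] size [40.9 20.6] ang 52.9 n 249 topz 0.0231
row tx 0.8 ty 480.1 tz 27.2 turn 0.80 | closeang 84.9 tilt 0.10 j7 2.05 pos [ 0.4715 -0.2758  0.2269] t 48.7
```

```bash
python3 -m crank '[{"tx":0,"ty":480,"tz":0,"turn":0.8},{"tx":0,"ty":480,"tz":0,"turn":0.8},{"tx":0,"ty":480,"tz":0,"turn":0.8},{"tx":0,"ty":480,"tz":0,"turn":0.8},{"tx":0,"ty":480,"tz":0,"turn":0.8}]' 72 30 >/dev/null
python3 - <<'E'
from blanks import *
plan(.5135,.2025,.2,80.9)
E
```

```text
row tx 11.9 ty 165.8 tz 26.3 turn -0.00 | closeang 80.9 tilt 0.14 j7 1.29 pos [0.499  0.0369 0.2264] t 49.4
```

```bash
python3 -m crank '[{"tx":12,"ty":164,"tz":26,"turn":0},{"tx":12,"ty":164,"tz":26,"turn":0},{"tx":12,"ty":164,"tz":26,"turn":0},{"tx":12,"ty":164,"tz":26,"turn":0},{"tx":12,"ty":164,"tz":26,"turn":0}]' >/dev/null
python3 -m crank '[{"tx":0,"ty":0,"tz":0,"turn":0},{"tx":0,"ty":0,"tz":0,"turn":0}]' >/dev/null
python3 - <<'E'
from blanks import *
im=shot('w17.npz'); fit('w17.npz')
D=np.load('w17.npz'); save(ortho(im,None,D['K'],D['o'],D['Rm'],.44,.56,.12,.28,.018,.0004),'o17')
plan(.5135,.2025,.028,80.9)
E
```

```text
[0.3923 0.3612 0.0185] rect c [392.  362.2] size [60.8 54.8] ang 85.6 n 1827 topz 0.0187
[0.448  0.0902 0.0181] rect c [448.8  90.2] size [ 2.  77.8] ang 84.5 n 250 topz 0.0183
[0.5127 0.2024 0.0187] rect c [512.7 202.8] size [53.6 59.3] ang 80.0 n 2108 topz 0.0187
row tx 1.8 ty 4.4 tz 174.3 turn -0.02 | closeang 80.8 tilt 0.03 j7 1.04 pos [0.5145 0.1978 0.2023] t 50.3
```

View pics/o17.png

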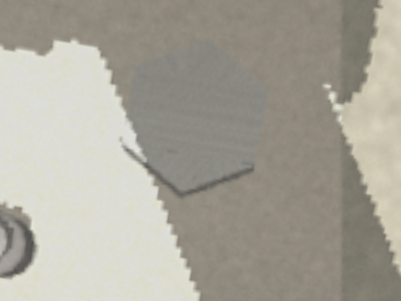

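This is the white/grey hexagon, centre about (193,117), and the weight at (8,240) is clear of it. Grasp it across the flats at 81°.

```bash
python3 -m crank '[{"tx":1.8,"ty":4.4,"tz":50,"turn":0},{"tx":1.8,"ty":4.4,"tz":110,"turn":0},{"tx":1.8,"ty":4.4,"tz":150,"turn":0},{"tx":1.8,"ty":4.4,"tz":172,"turn":0},{"tx":1.8,"ty":4.4,"tz":172,"turn":0}]' >/dev/null
python3 -m crank '[{"tx":0,"ty":0,"tz":1,"turn":0},{"tx":0,"ty":0,"tz":1,"turn":0}]'
python3 -m crank '[{"tx":0,"ty":0,"tz":0,"turn":0},{"tx":0,"ty":0,"tz":0,"turn":0},{"tx":0,"ty":0,"tz":0,"turn":0},{"tx":0,"ty":0,"tz":0,"turn":0},{"tx":0,"ty":0,"tz":0,"turn":0}]' 42 30
python3 -m crank '[{"tx":0,"ty":0,"tz":-60,"turn":0},{"tx":0,"ty":0,"tz":-120,"turn":0},{"tx":0,"ty":0,"tz":-190,"turn":0},{"tx":0,"ty":0,"tz":-205,"turn":0},{"tx":0,"ty":0,"tz":-205,"turn":0}]'
python3 - <<'E'
from blanks import *
plan(.6105,-.355,.24,84.9)
im,d=ctrl.get_image('top'); P=cloud('top',d)
m=(d>0)&(P[...,2]>.040)&(P[...,2]<.06)&(P[...,0]>.53)&(P[...,0]<.69)&(P[...,1]<-.27)&(P[...,1]>-.44)
print(m.sum(),cv2.minAreaRect((P[m][:,:2]*1000).astype(np.float32)))
E
```

```text
time: 51.15
position: [0.5142, 0.2038, 0.0305]
tool_rot: [0.25, 3.129, 0.002]
ft_force: [0.0, -0.4, -0.4]
grip_width: 0.825
grip_force: 0.0
time: 51.78
position: [0.5133, 0.2034, 0.0294]
tool_rot: [0.25, 3.131, 0.0]
ft_force: [-0.7, -0.1, 3.7]
grip_width: 0.615
grip_force: 30.0
time: 52.4
position: [0.514, 0.2039, 0.2355]
tool_rot: [0.25, 3.129, 0.003]
ft_force: [-0.3, -0.5, -1.8]
grip_width: 0.615
grip_force: 30.0
row tx -183.9 ty -536.5 tz -5.2 turn -0.80 | closeang 80.9 tilt 0.21 j7 1.02 pos [0.514  0.2039 0.2355] t 52.4
346 ((609.5202026367188, -350.489990234375), (120.9677963256836, 121.07503509521484), 89.81230163574219)
```

```bash
python3 -m crank '[{"tx":-182,"ty":-534,"tz":0,"turn":-1.8},{"tx":-182,"ty":-534,"tz":0,"turn":-1.8},{"tx":-182,"ty":-534,"tz":0,"turn":-1.8},{"tx":-182,"ty":-534,"tz":0,"turn":-1.8},{"tx":-182,"ty":-534,"tz":0,"turn":-1.8}]'
python3 - <<'E'
from blanks import *
plan(.6095,-.352,.235,90)
E
```

```text
time: 53.08
position: [0.5646, -0.1061, 0.2313]
tool_rot: [-0.003, -3.138, -0.0]
ft_force: [0.3, 0.7, -1.7]
grip_width: 0.614
grip_force: 30.0
row tx -45.3 ty -245.8 tz -3.9 turn -0.02 | closeang 89.9 tilt 0.21 j7 1.80 pos [ 0.5646 -0.1061  0.2313] t 53.1
```

```bash
python3 -m crank '[{"tx":-45,"ty":-240,"tz":0,"turn":0},{"tx":-45,"ty":-240,"tz":0,"turn":0},{"tx":-45,"ty":-240,"tz":0,"turn":0},{"tx":-45,"ty":-240,"tz":0,"turn":0},{"tx":-45,"ty":-240,"tz":0,"turn":0}]'
python3 -m crank '[{"tx":0,"ty":0,"tz":0,"turn":0},{"tx":0,"ty":0,"tz":0,"turn":0}]'
python3 - <<'E'
from blanks import *
plan(.6095,-.352,.065,90)
E
```

```text
time: 53.7
position: [0.6065, -0.3511, 0.2296]
tool_rot: [-0.018, -3.134, 0.004]
ft_force: [-0.4, 0.3, -1.0]
grip_width: 0.616
grip_force: 30.0
time: 53.95
position: [0.6107, -0.3423, 0.233]
tool_rot: [0.001, -3.141, -0.003]
ft_force: [0.1, 0.1, -1.2]
grip_width: 0.617
grip_force: 30.0
row tx 1.1 ty -10.0 tz 168.0 turn 0.00 | closeang 90.0 tilt 0.12 j7 2.25 pos [ 0.6107 -0.3423  0.233 ] t 54.0
```

```bash
python3 -m crank '[{"tx":0,"ty":-9,"tz":0,"turn":0},{"tx":0,"ty":-9,"tz":40,"turn":0},{"tx":0,"ty":-9,"tz":90,"turn":0},{"tx":0,"ty":-9,"tz":115,"turn":0},{"tx":0,"ty":-9,"tz":120,"turn":0}]'
python3 -m crank '[{"tx":0,"ty":0,"tz":0,"turn":0},{"tx":0,"ty":0,"tz":0,"turn":0}]'
```

```text
time: 54.58
position: [0.6094, -0.3526, 0.1122]
tool_rot: [-0.002, -3.139, -0.002]
ft_force: [0.2, 0.5, -0.4]
grip_width: 0.615
grip_force: 30.0
time: 54.82
position: [0.6112, -0.3544, 0.1162]
tool_rot: [0.003, 3.139, -0.003]
ft_force: [0.8, -0.4, -0.5]
grip_width: 0.62
grip_force: 30.0
```

```bash
python3 -m crank '[{"tx":1,"ty":1.5,"tz":25,"turn":0},{"tx":1,"ty":1.5,"tz":48,"turn":0},{"tx":1,"ty":1.5,"tz":53,"turn":0},{"tx":1,"ty":1.5,"tz":53,"turn":0},{"tx":1,"ty":1.5,"tz":53,"turn":0}]'
python3 -m crank '[{"tx":0,"ty":0,"tz":0,"turn":0},{"tx":0,"ty":0,"tz":0,"turn":0},{"tx":0,"ty":0,"tz":0,"turn":0}]' 62
python3 -m crank '[{"tx":0,"ty":0,"tz":-50,"turn":0},{"tx":0,"ty":0,"tz":-110,"turn":0},{"tx":0,"ty":0,"tz":-170,"turn":0},{"tx":60,"ty":60,"tz":-190,"turn":0},{"tx":100,"ty":120,"tz":-190,"turn":0}]'
python3 -m crank '[{"tx":0,"ty":60,"tz":0,"turn":0},{"tx":0,"ty":120,"tz":0,"turn":0},{"tx":0,"ty":170,"tz":0,"turn":0},{"tx":0,"ty":170,"tz":0,"turn":0},{"tx":0,"ty":170,"tz":0,"turn":0}]'
python3 - <<'E'
from blanks import *
im,d=ctrl.get_image('side'); P=cloud('side',d)
for q in('lever_knob','blank_small_round','blank_square','blank_oblong','blank_hexagon','blank_large_round'):print(q,[(np.round(r['xyz'],3).tolist(),round(r['confidence'],2)) for r in ctrl.mark_of('side',q)[:3]])
it,dt=ctrl.get_image('top')
a=cv2.resize(im[100:240,300:440],None,fx=3,fy=3,interpolation=cv2.INTER_CUBIC); b=cv2.resize(it[150:290,330:470],None,fx=2.7,fy=3,interpolation=cv2.INTER_CUBIC)
save(np.hstack([a,b[:420]])[:600,:800],'end')
E
```

```text
time: 55.45
position: [0.6098, -0.3528, 0.0622]
tool_rot: [0.004, 3.14, -0.002]
ft_force: [0.4, -0.1, -1.0]
grip_width: 0.611
grip_force: 30.0
time: 55.82
position: [0.6095, -0.3524, 0.0615]
tool_rot: [0.003, 3.141, -0.001]
ft_force: [-0.2, -0.2, -0.1]
grip_width: 0.709
grip_force: 0.0
time: 56.45
position: [0.5286, -0.2599, 0.2509]
tool_rot: [0.008, 3.139, -0.003]
ft_force: [0.9, 1.0, 0.8]
grip_width: 0.716
grip_force: 0.0
time: 57.08
position: [0.5296, -0.0898, 0.2494]
tool_rot: [0.004, 3.141, -0.001]
ft_force: [1.2, -0.8, -0.1]
grip_width: 0.714
grip_force: 0.0
lever_knob [([0.426, -0.274, -0.001], 0.21)]
blank_small_round [([0.386, -0.282, 0.014], 0.65)]
blank_square [([0.444, -0.257, 0.012], 0.68), ([0.389, -0.28, 0.013], 0.58)]
blank_oblong [([0.477, -0.275, 0.031], 0.51)]
blank_hexagon [([0.396, 0.364, 0.012], 0.8), ([0.613, -0.351, 0.014], 0.53)]
blank_large_round []
```

View pics/end.png

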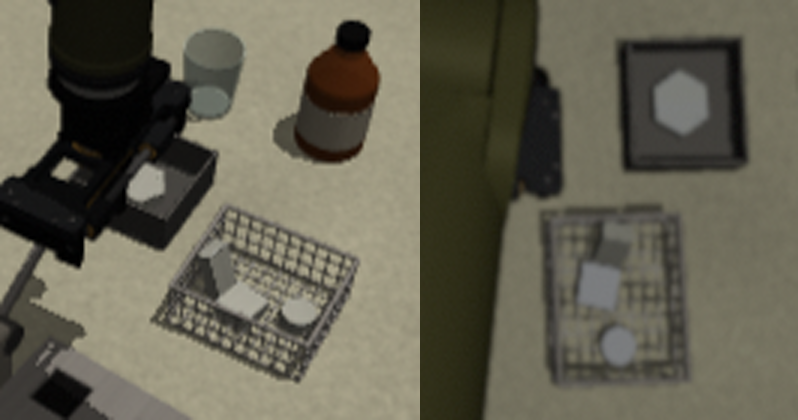

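The left panel is the side view and the right the top view. The hexagon is in the reject box (right, 682,103). The basket holds the small round (618,345), the square (600,287) and the oblong leaning on the wall (612,243). I'll check the depth once, then hand in.

```bash
python3 -m crank '[{"tx":0,"ty":0,"tz":0,"turn":0},{"tx":0,"ty":80,"tz":0,"turn":0},{"tx":0,"ty":130,"tz":0,"turn":0},{"tx":0,"ty":130,"tz":0,"turn":0},{"tx":0,"ty":130,"tz":0,"turn":0}]' >/dev/null
python3 -m crank '[{"tx":0,"ty":0,"tz":0,"turn":0},{"tx":0,"ty":0,"tz":0,"turn":0},{"tx":0,"ty":0,"tz":0,"turn":0}]' >/dev/null
python3 - <<'E'
from blanks import *
it,d=ctrl.get_image('top'); P=cloud('top',d)
m=(d>0)&(P[...,0]>.448)&(P[...,0]<.494)&(abs(P[...,1]+.275)<.05)&(P[...,2]>.019); q=P[m]; print(m.sum(),np.round(np.percentile(q,[5,50,95],axis=0),3))
for c in('top','side'):
    ctrl.get_image(c)
    for n in('lever_knob','blank_oblong'): print(c,n,[(np.round(r['xyz'],3).tolist(),round(r['confidence'],2)) for r in ctrl.mark_of(c,n)[:2]])
E
```

```text
205 [[ 0.45  -0.284  0.02 ]
 [ 0.473 -0.267  0.039]
 [ 0.491 -0.245  0.062]]
top lever_knob [([0.615, -0.186, 0.139], 0.81), ([0.772, -0.133, -0.004], 0.45)]
top blank_oblong [([0.479, -0.276, 0.031], 0.64)]
side lever_knob []
side blank_oblong [([0.606, -0.352, -0.002], 0.52)]
```

```bash
python3 -c "
from bench import ctrl
print(ctrl.close_job())"
```

```text
the job is handed in; nothing more can be done
None
```

I handed the job in: the oblong, square and small round were seated, pressed and dropped in the basket, the hexagon is in the reject box, and the lever is back up. There was no large round blank, and the oblong leans against the basket wall with its middle below the rim.

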